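# Stand the flask up in its cork ring on the tray

### The job

Get the amber flask ready to be carried: first lay the cork ring flat on its marked place on the green tray, between the four studs, and let go of it. Then take the round-bottomed flask out of the slanting cradle and stand it upright in the cork ring, lowering it gently until it rests there before you let go: do not drop it, and do not let it touch the bench. Leave everything else on the bench where it stands.

Things in the scene. Friction and masses are not known exactly. Their poses are not given: they have to be found in the camera images.
- flask: Amber round-bottomed flask with blue stopper (one piece), 161 mm long, 60 to 130 g. Origin: bottom of the bulb; z runs up the neck. Bulb: ball 72 mm across. Neck: 26 mm across, 72 to 148 mm up z; stopper 24 mm across up to 161. It starts in the cradle leaning 35 deg from vertical, neck towards the robot's side. In a ring it does not right itself: left leaning it stays so or topples.
- flask_bulb (a point): Centre of the flask's bulb, 36 mm up the flask's z axis.
- flask_neck (a point): Point on the neck's axis, 130 mm up the flask's z axis: a good place to grip the neck, clear of the cradle's fork, the fingers closing from the two sides.
- cradle: Drying cradle, fixed to the bench: blue foot plate 150 x 90 x 8 mm (long along x). Origin: centre of its underside, z up. The flask's bulb sits in its white round seat (68 mm across, top 30 mm above the bench) at x = +35 mm; the neck leans over -x, 35 deg from vertical, in its wire fork. The flask can be lifted out straight up, not along the neck (the bulb is wider than the fork).
- cradle_fork (a point): Middle of the cross bar of the cradle's steel wire fork (8 mm wire), 98 mm above the bench, under the neck 62 mm from the bulb's centre. Its posts stand 20 mm to either side; its two prongs end 109 mm above the bench, beside the neck. x along the cradle's x.
- ring: Loose cork flask ring, 100 mm outside, 52 mm hole, 30 mm high, 50 to 95 g, flat on the bench. Origin: centre of its underside, z up. Its wall, 24 mm wide (its middle 38 mm from the axis), can be pinched from above with one finger in the hole. With the flask in it the bulb's centre is 55 mm above the ring's underside, the bulb clear of the tray.
- tray: Green carrying tray, fixed to the bench, 170 x 170 mm, floor 6 mm thick, rim 4 mm thick and 12 mm high. Origin: centre of its underside, z up, x and y along its sides. Four white studs (12 mm across, 8 mm high above the floor) stand on its diagonals 62 mm from the centre; the ring lies between them with 6 mm of play. Fingers have room between the studs, towards the middles of the sides.
- tray_spot (a point): Centre of the white disc (100 mm across) marked in the middle of the tray's floor, 6 mm above the bench: where the centre of the ring's underside goes.
- pot_a: Bystander: white specimen pot with a red lid, 46 mm in diameter, 60 mm high. Origin at the centre of its underside.
- pot_b: Bystander: a second such pot, 46 mm in diameter, 60 mm high. Origin at the centre of its underside.
- blue_bottle: Bystander: blue bottle with a black cap, 60 mm in diameter, 190 mm high. Origin at the centre of its underside.
- pump_bottle: Bystander: clear bottle with a black pump, 56 mm in diameter, 165 mm high. Origin at the centre of its underside.
- slide_box: Bystander: yellow and white slide box, 55 x 80 x 24 mm. Origin at the centre of its underside.
There are look-alikes about, which are no part of the job. Of the things like the ring, leave any that is black, blue or pink; of the rest the larger one is meant.

How it is judged (in metres and radians):
On the way, in this order (a step that is already met when the one before it is completed fails the run):
1. the cork ring lies flat on the tray's marked place between the studs, let go, the flask not yet in it (horizontal distance between ring and tray_spot below 0.01 m and z of ring in the frame of tray_spot below 0.004 m and angle between ring's own z axis and vertical below 0.06 rad and contact force between the fingers and ring below 0.1 N and horizontal distance between flask_bulb and ring above 0.05 m), for 0.2 s.
2. the flask is out of its cradle (bulb more than 150 mm from the cradle's origin) (distance between flask_bulb and cradle above 0.15 m), for 0.1 s.
3. the flask, still held by the fingers, is upright in the cork ring on the tray (resting in it or less than 5 mm above): lowered in, not dropped (horizontal distance between ring and tray_spot below 0.01 m and z of ring in the frame of tray_spot below 0.004 m and angle between ring's own z axis and vertical below 0.06 rad and horizontal distance between flask_bulb and ring below 0.006 m and z of flask_bulb in the frame of ring between 0.05 and 0.06 m and angle between flask's own z axis and vertical below 0.15 rad and contact force between the fingers and flask above 0.3 N), for 0.1 s.
At the end, for the whole second after the job is handed in: Ring flat (3.4 deg) on the tray floor (under 4 mm above it), centre within 10 mm of the marked centre. Flask stands in it: bulb centre within 6 mm of the ring's axis and 50 to 60 mm above its underside, neck within 0.15 rad (8.6 deg) of vertical. Both at rest (horizontal distance between ring and tray_spot below 0.01 m and z of ring in the frame of tray_spot below 0.004 m and angle between ring's own z axis and vertical below 0.06 rad and horizontal distance between flask_bulb and ring below 0.006 m and z of flask_bulb in the frame of ring between 0.05 and 0.06 m and angle between flask's own z axis and vertical below 0.15 rad and linear speed of each of flask, ring below 0.02 m/s and angular speed of flask below 0.15 rad/s); the robot touches nothing.
It fails at once if the flask is dropped (falls faster than 0.4 m/s, about 8 mm of free fall, with no finger on it) (linear speed of flask above 0.4 m/s and contact force between the fingers and flask below 0.05 N).
It fails at once if the flask touches the bench (contact force between flask and table above 0.3 N).
It fails at once if a bystander is shifted by more than 30 mm or tipped over (distance of any of pot_a, pot_b, blue_bottle, pump_bottle, slide_box from where it was at the start of the episode above 0.03 m or angle between any of pot_a, pot_b, blue_bottle, pump_bottle, slide_box's own z axis and vertical above 0.5 rad).
It also fails if it takes over 64 s, if anything falls off the work surface, if the arm or the gripper's body presses on something with over 40 N, if the wrist force passes 120 N, or if a joint passes its speed limit or range.

### The arm

A 6-joint arm with a two-finger parallel gripper is mounted at the origin on the work surface. World frame = base frame: x ahead of the robot, y to its left, z up, the work surface at z = 0. Lengths are in mm, angles in rad, forces in N, time in s.
With the tool pointing down it reaches from about 425 to 950 mm from the base axis. Payload 14.7 kg.
Tool frame: the origin (TCP) lies between the finger pads; the fingertips stand manip.tips_ahead ahead of it and the grasp point (between the pads) lies 8 mm behind it (manip.tips_ahead is the distance from the TCP to the fingertips, in mm); y points along the fingers, z is the direction in which the jaws open and shut, and the axes are right-handed (so a half turn about y gives the same grasp; the last joint's range is limited). The gripper opens to 85 mm and grips with 20 to 120 N. Pads are 22 mm wide; open, the fingers measure 114 mm over their backs; the gripper's body (76 mm by 85 mm) begins 54 mm behind the grasp point. The pads swing forward as they close: fully open they stand 13 mm farther back than shut.
Start: joints at [-0.047, 0.48, 1.596, -0, 1.065, -0.047], TCP at [649.994, 0.021, 242.297] pointing down, gripper open.
Joint ranges: [-2.75, 2.75], [-0.82, 2.05], [0.23, 2.67], [-1.56, 4.7], [0.09, 2.69], [-2.92, 2.92]. Speed limits (rad/s): [1.89, 1.89, 2.39, 3.01, 3.01, 3.01].

### API

Orientations are given as a 3x3 rotation matrix whose columns are the frame's x, y, z axes.
In Python, from workcell import manip gives the robot as it stands.
- The arm moves only by the tool jog_arm, never from a script. Its argument "moves" is a list of rows, each a list of 4 numbers: the shift along the tool's x, y, z in cm, then the turn about the tool's y in degrees. A call has 1 to 12 rows; each row shifts and turns the commanded pose from where the row before left it, along the tool's axes as they then stand; what a row does not reach is not made up. A row lasts 1/10 s, in which the tool goes at most 50 mm and 8.59 degrees, less where a joint would pass 70% of its speed; a pose out of reach is approached as far as the arm can. A call with a gripper value outside its range is refused whole. "fingers" is the opening, from 0 (shut) to 1 (fully open), set as the call begins (left out, the last holds). The fingers move at their own pace and stop on an object; the grip force is fixed at half the most. Time passes only in rows, so rows that do not move let the fingers close. It gives the time, the measured TCP pose, the force and the opening at its end, in the units of the state.
- manip.state(): the state, without advancing time (a new reading comes with each control period).
- manip.camera(name): name is "scene" or "side" or "wrist"; returns the picture (384x512x3 uint8, red, green, blue); there is no depth.
- manip.camera_info(name): a dict with "K" (3x3 intrinsics, pixels), "distortion" ([k1, k2, p1, p2, k3] as OpenCV has them; the pictures are not rectified), "camera_from_world" (4x4, takes a point from world to camera coordinates). Camera axes: x right, y down, z forward; pixel columns grow to the right and rows downward; lengths in mm; the calibration is good to about 2 mm. A picture is of the moment at which its call begins: read the wrist's pose just before it. camera_info takes no time and is no camera call; for the wrist camera it gives the pose at the moment of the call.
- manip.sign_off(): hands the job in, once; it reports no verdict.
The state is a dict: "time_s": time; "joints": joint angles; "joint_vel": joint speeds; "tau": joint torques, N m; "tcp_pos": TCP position; "tcp_rot": TCP orientation; "wrist_force": force on the tool from outside, world axes, zero at the start; "wrist_torque": the same for the moment, N m; "finger_gap": finger opening in mm.
Only numpy, scipy, OpenCV 4.12 (cv2) and the standard library are available. Lean on these libraries where they do the work, as an engineer would, in place of code of your own. Each camera call takes 0.05 s, during which the arm holds its last target.

## Working session

There is one attempt and no reset: what is moved stays moved. The work goes in short steps, Python scripts to look and compute and a tool call to move; the robot and the scene stay as the last step left them, time stands still between calls to the robot, and variables do not carry over. Pictures are saved under pics/ and viewed, and the job is handed in when it is done.

Besides the shell and the picture viewer there is one more tool, called as a command line: name --pt "numbers of a row" for each row, then --argument value for the rest. jog_arm: Moves the arm, as the interface text tells. Its arguments: {"type":"object","properties":{"moves":{"type":"array","items":{"type":"array","items":{"type":"number"}}},"fingers":{"type":"number"}},"required":["moves"]}

```bash
mkdir -p pics; ls; python3 - <<'E'
from workcell import manip
import cv2,numpy as np
s=manip.state();print(s['time_s'],s['tcp_pos'],np.round(s['tcp_rot'],3).tolist(),s['finger_gap'],manip.tips_ahead)
for n in("scene","side","wrist"):
    i=manip.camera_info(n);print(n,np.round(i['K'],1).tolist(),i['distortion'],np.round(i['camera_from_world'],3).tolist())
    cv2.imwrite(f'pics/{n}0.png',manip.camera(n)[:,:,::-1])
E
```

```text
pics
0.0 [6.49578591e+02 4.95706449e-02 2.41654128e+02] [[-0.0, -0.001, 1.0], [-1.0, 0.0, -0.0], [-0.0, -1.0, -0.001]] 85.5498147370358 11.0
scene [[428.6, 0.0, 260.2], [0.0, 428.6, 195.2], [0.0, 0.0, 1.0]] [-0.10322147  0.          0.          0.          0.        ] [[-0.223, 0.975, 0.003, 144.982], [0.838, 0.193, -0.51, -372.941], [-0.498, -0.111, -0.86, 1475.583], [0.0, 0.0, 0.0, 1.0]]
side [[413.9, 0.0, 256.4], [0.0, 413.9, 198.0], [0.0, 0.0, 1.0]] [-0.04335106  0.          0.          0.          0.        ] [[0.856, -0.518, 0.007, -463.028], [-0.346, -0.583, -0.735, 231.953], [0.385, 0.626, -0.678, 1001.745], [0.0, 0.0, 0.0, 1.0]]
wrist [[269.0, 0.0, 256.5], [0.0, 269.0, 190.3], [0.0, 0.0, 1.0]] [-0.0039355  0.         0.         0.         0.       ] [[1.0, 0.0, -0.0, -648.789], [0.0, -0.965, 0.264, -32.895], [-0.0, -0.264, -0.965, 377.759], [0.0, 0.0, 0.0, 1.0]]
```

View pics/scene0.png

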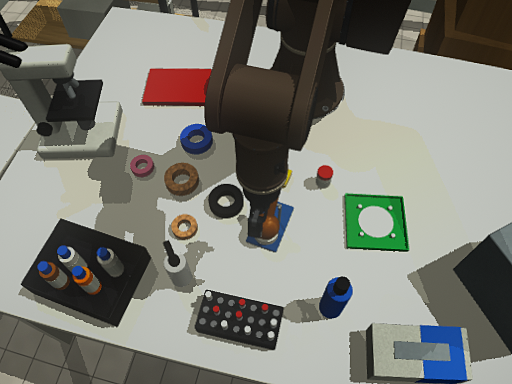

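View pics/side0.png

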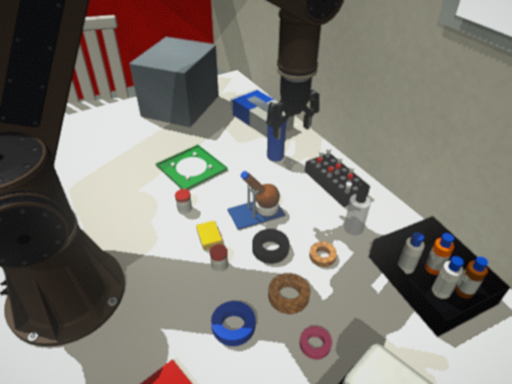

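View pics/wrist0.png

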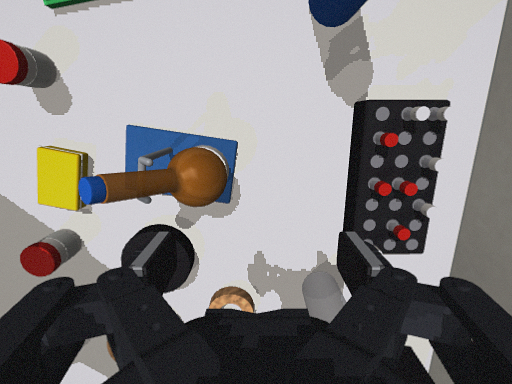

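```bash
cat > h.py <<'E'
from workcell import manip
import cv2,numpy as np
from scipy.optimize import least_squares
def cast(info,px,z):
    px=np.asarray(px,float).reshape(-1,1,2)
    u=cv2.undistortPoints(px,np.array(info['K']),np.array(info['distortion'])).reshape(-1,2)
    T=np.array(info['camera_from_world']);R=T[:3,:3];c=-R.T@T[:3,3]
    d=np.c_[u,np.ones(len(u))]@R
    return c+d*((z-c[2])/d[:,2])[:,None],c,d
def proj(info,P):
    T=np.array(info['camera_from_world'])
    return cv2.projectPoints(np.asarray(P,float).reshape(-1,1,3),cv2.Rodrigues(T[:3,:3])[0],T[:3,3],np.array(info['K']),np.array(info['distortion']))[0].reshape(-1,2)
def hsv(im): return cv2.cvtColor(im,cv2.COLOR_RGB2HSV)
def blob(mask,near=None):
    cs=cv2.findContours(mask.astype(np.uint8),cv2.RETR_EXTERNAL,cv2.CHAIN_APPROX_NONE)[0]
    if near is not None:
        cs=[c for c in cs if cv2.contourArea(c)>40]
        return min(cs,key=lambda c:np.linalg.norm(c.reshape(-1,2).mean(0)-near)).reshape(-1,2)
    return max(cs,key=cv2.contourArea).reshape(-1,2)
def circ(info,cont,R,ztop,zbot):
    A,c,_=cast(info,cont,ztop);B,_,_=cast(info,cont,zbot)
    p=A[:,:2].mean(0)
    for k in range(4):
        v=p-c[:2];v/=np.linalg.norm(v)
        sa=((A[:,:2]-p)@v)>0.3*R; sb=((B[:,:2]-p)@v)<-0.3*R
        Q=np.r_[A[sa][:,:2],B[sb][:,:2]]
        r=least_squares(lambda q:np.linalg.norm(Q-q,axis=1)-R,p,loss='soft_l1');p=r.x
    return p,np.sqrt(np.mean(r.fun**2))
E
python3 - <<'E'
from h import *
for n,rp,tp in(("scene",(182,178),(376,222)),("side",(289,293),(191,166))):
    im=cv2.imread(f'pics/{n}0.png')[:,:,::-1].copy();i=manip.camera_info(n);H=hsv(im)
    for p in (rp,tp): print(n,H[p[1]-0,p[0]], H[rp[1]-14,rp[0]])
    m=(H[...,0]>4)&(H[...,0]<20)&(H[...,1]>90)&(H[...,2]>40)
    c=blob(m,rp);print(len(c),c.min(0),c.max(0));print('ring',circ(i,c,50,30,0))
    g=(H[...,0]>45)&(H[...,0]<80)&(H[...,1]>120)
    c=blob(g);print(cv2.minAreaRect(c))
    # white disc
    mm=np.zeros(g.shape,np.uint8);cv2.drawContours(mm,[c.reshape(-1,1,2)],-1,1,-1)
    w=(mm==1)&~g&(H[...,1]<60)
    d=blob(w);P=cast(i,d,6)[0][:,:2]
    r=least_squares(lambda q:np.linalg.norm(P-q,axis=1)-50,P.mean(0),loss='soft_l1');print('disc',r.x,np.sqrt(np.mean(r.fun**2)))
    P=cast(i,c,12)[0][:,:2].astype(np.float32);print('tray rect',cv2.minAreaRect(P))
    o=im[:,:,::-1].copy();o[m]=(255,0,255);o[w]=(0,255,255)
    cv2.imwrite(f'pics/m_{n}.png',o)
    b=(H[...,0]>95)&(H[...,0]<125)&(H[...,1]>120)
    o=im[:,:,::-1].copy();o[b]=(255,0,255);
    p=(283,225) if n=='scene' else (255,212)
    c=blob(b,p);print('blue near',cv2.minAreaRect(c));P=cast(i,c,8)[0][:,:2].astype(np.float32);print(cv2.minAreaRect(P))
    x=(120,90,240,180) if 0 else None
E
```

```text
scene [ 26  35 101] [ 15 136  92]
scene [ 43   9 197] [ 15 136  92]
94 [164 163] [197 194]
ring (array([ 459.24289733, -283.08248288]), np.float64(3.982562711596116))
((376.5, 221.5), (57.0, 63.0), 90.0)
disc [467.76577054 293.22907058] 1.7009808076876973
tray rect ((471.407958984375, 293.1300964355469), (174.1785430908203, 170.36061096191406), 9.318811416625977)
blue near ((269.7672424316406, 224.0430908203125), (31.119626998901367, 49.108612060546875), 23.198589324951172)
((543.4208984375, 4.680385589599609), (85.6350326538086, 148.0891876220703), 80.4331283569336)
side [ 24  28 147] [ 15 126 111]
side [ 75   2 230] [ 15 126 111]
116 [269 274] [309 313]
ring (array([ 462.33694626, -284.48547312]), np.float64(4.9025425131843035))
((191.30001831054688, 166.1000213623047), (34.435447692871094, 59.479408264160156), 63.43495178222656)
disc [466.5699281  292.91804083] 3.214494829114831
tray rect ((464.475830078125, 286.3477783203125), (164.516845703125, 164.1083984375), 9.434621810913086)
blue near ((246.38992309570312, 214.63302612304688), (20.976398468017578, 31.225139617919922), 73.3007583618164)
((508.4048767089844, 3.761199951171875), (82.12049102783203, 81.00580596923828), 81.96883392333984)
```

```bash
python3 - <<'E'
from h import *
s=[]
i=manip.camera_info('wrist')
im=cv2.imread('pics/wrist0.png')[:,:,::-1].copy();H=hsv(im)
b=(H[...,0]>95)&(H[...,0]<130)&(H[...,1]>100)
c=blob(b,(183,160));print('foot',cv2.boundingRect(c))
hull=cv2.convexHull(c.reshape(-1,1,2));q=cv2.approxPolyDP(hull,4,True).reshape(-1,2);print(q.tolist());print(cast(i,q,8)[0].round(1).tolist())
st=blob(b,(92,190));r=cv2.minAreaRect(st);print('stop',r)
print(cast(i,[r[0]],154)[0])
o=(H[...,0]>3)&(H[...,0]<20)&(H[...,1]>120)&(H[...,2]>40)
oc=blob(o,(190,180))
# neck/bulb
P=oc[oc[:,0]>190];
A=np.c_[2*P,np.ones(len(P))];x=np.linalg.lstsq(A,(P**2).sum(1),rcond=None)[0];print('bulb px',x[:2],np.sqrt(x[2]+x[:2]@x[:2]))
print(cast(i,[x[:2]],57)[0])
m=np.zeros(o.shape,np.uint8);cv2.drawContours(m,[oc.reshape(-1,1,2)],-1,1,-1)
for col in(112,125,140,155):
    y=np.where(m[:,col])[0];print(col,y.min(),y.max())
v=im[:,:,::-1].copy();cv2.drawContours(v,[oc.reshape(-1,1,2)],-1,(0,255,0),1);cv2.drawContours(v,[c.reshape(-1,1,2)],-1,(0,0,255),1)
cv2.imwrite('pics/w1.png',cv2.resize(v[100:280,0:300],None,fx=2.5,fy=2.5))
for n in('scene','side'):
    j=manip.camera_info(n);a=cv2.imread(f'pics/{n}0.png')
    for p in((550,4,0),(461,-284,30),(467,293,6)):
        u=proj(j,[p])[0];print(n,p,u)
    u=proj(j,[(461,-284,30)])[0].astype(int)
    cr=a[u[1]-60:u[1]+60,u[0]-60:u[0]+60];cv2.imwrite(f'pics/r_{n}.png',cv2.resize(cr,None,fx=4,fy=4))
E
```

```text
foot (126, 125, 111, 78)
[[127, 125], [236, 141], [229, 201], [126, 171]]
[[477.8, 57.5, 8.0], [621.4, 36.6, 8.0], [609.7, -47.6, 8.0], [468.6, -4.2, 8.0]]
stop ((91.98966217041016, 189.87586975097656), (27.32196617126465, 26.574554443359375), 85.2363510131836)
[[509.86112516   8.38502127 154.        ]]
bulb px [196.92041128 176.51772422] 28.758702969462902
[[577.28976068  -1.31672459  57.        ]]
112 174 200
125 173 198
140 171 196
155 170 193
scene (550, 4, 0) [269.53199066 226.84294936]
scene (461, -284, 30) [180.18182112 175.82282455]
scene (467, 293, 6) [375.34456167 220.59099288]
side (550, 4, 0) [258.28681005 211.30352581]
side (461, -284, 30) [289.52021543 288.8322756 ]
side (467, 293, 6) [191.09439232 166.08189407]
```

View pics/w1.png

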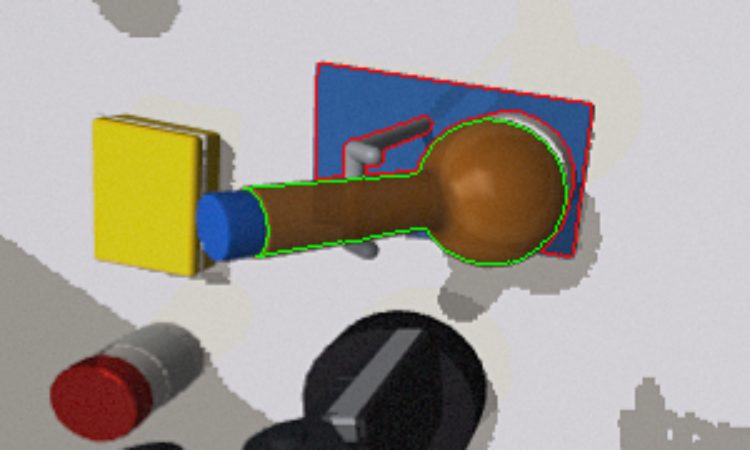

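View pics/r_scene.png

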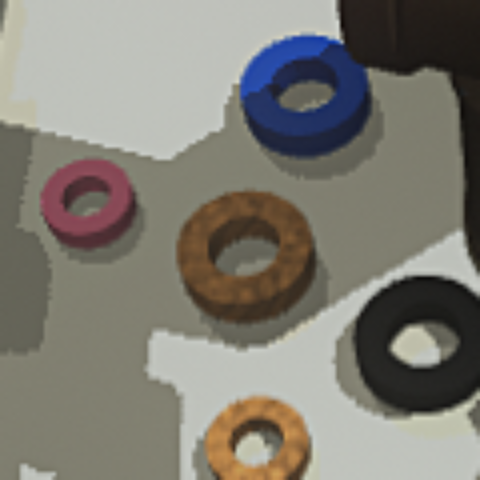

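jog_arm --pt "3.6 0 -2.3 0" --pt "3.6 0 -2.3 0" --pt "3.6 0 -2.3 0" --pt "3.6 0 -2.3 0" --pt "3.6 0 -2.3 0" --pt "3.6 0 -2.3 0" --pt "3.6 0 -2.3 0" --pt "0 0 0 -4.65" --pt "0 0 0 -4.65" --pt "0 0 0 0" --pt "0 0 0 0" --fingers 0.5

```text
time_s: 1.25
tcp_pos: [489.0, -251.9, 242.2]
tcp_rot: [[0.159, -0.0, 0.987], [-0.987, 0.0, 0.159], [-0.0, -1.0, -0.0]]
wrist_force: [0.4, -0.7, 0.9]
finger_gap: 42.6
```

```bash
python3 - <<'E'
from h import *
i=manip.camera_info('wrist');im=manip.camera('wrist');s=manip.state()
print(s['time_s'],s['tcp_pos'],s['finger_gap'],np.round(s['tcp_rot'],3).tolist())
cv2.imwrite('pics/w2.png',im[:,:,::-1])
n='scene';cv2.imwrite('pics/s2.png',manip.camera('scene')[:,:,::-1])
H=hsv(im);m=(H[...,0]>4)&(H[...,0]<22)&(H[...,1]>80)&(H[...,2]>30)
u=proj(i,[(461,-284,15)])[0];print(u)
c=blob(m,u);print(c.min(0),c.max(0),circ(i,c,50,30,0))
cs,hh=cv2.findContours(m.astype(np.uint8),cv2.RETR_CCOMP,cv2.CHAIN_APPROX_NONE)
v=im[:,:,::-1].copy();cv2.drawContours(v,cs,-1,(0,255,0),1);cv2.imwrite('pics/w2m.png',v)
E
```

```text
1.3 [ 489.03637479 -251.74165588  242.18862814] 42.757850580157694 [[0.16, -0.0, 0.987], [-0.987, 0.0, 0.16], [-0.0, -1.0, -0.0]]
[233.10718656 188.40894874]
[196 151] [269 224] (array([ 461.3313023 , -282.52722948]), np.float64(1.6659426537880917))
```

View pics/w2m.png

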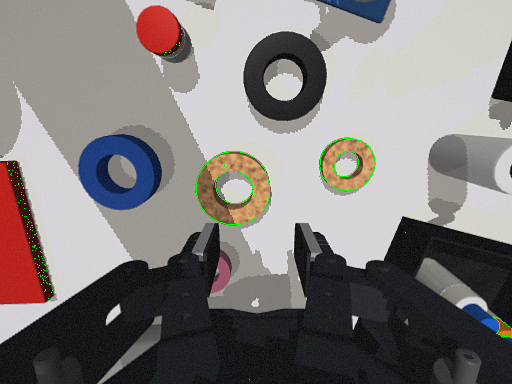

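View pics/s2.png

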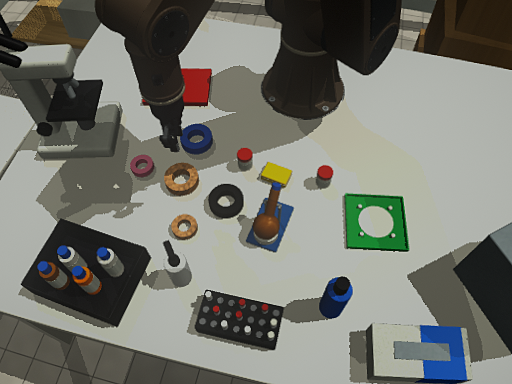

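jog_arm --pt "2.59 0 0.57 0" --pt "0 4 0 0" --pt "0 4 0 0" --pt "0 4 0 0" --pt "0 4 0 0" --pt "0 2 0 0" --pt "0 0 0 0" --pt "0 0 0 0" --fingers 0.5

```text
time_s: 2.15
tcp_pos: [499.1, -276.5, 62.6]
tcp_rot: [[0.161, -0.0, 0.987], [-0.987, 0.0, 0.161], [-0.0, -1.0, -0.0]]
wrist_force: [0.0, -0.2, 0.9]
finger_gap: 42.9
```

```bash
python3 - <<'E'
from h import *
im=manip.camera('wrist');s=manip.state()
print(s['time_s'],s['tcp_pos'],s['finger_gap'])
a=manip.camera('side')[190:350,210:370]
cv2.imwrite('pics/w3.png',np.hstack([im[:,:,::-1][100:,100:400],cv2.resize(a,(284,284))[:,:,::-1]]))
E
```

```text
2.2 [ 499.53458823 -276.83761886   63.35174034] 42.264591833860756
```

View pics/w3.png

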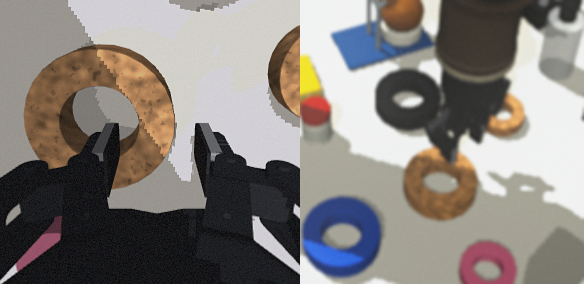

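jog_arm --pt "0 1.5 0 0" --pt "0 1.5 0 0" --pt "0 1.0 0 0" --pt "0 0.8 0 0" --pt "0 0 0 0" --pt "0 0 0 0"

```text
time_s: 2.85
tcp_pos: [498.8, -276.6, 14.3]
tcp_rot: [[0.162, -0.0, 0.987], [-0.987, 0.0, 0.162], [-0.0, -1.0, -0.0]]
wrist_force: [-1.0, -0.2, -0.6]
finger_gap: 42.6
```

jog_arm --pt "0 0 0 0" --pt "0 0 0 0" --pt "0 0 0 0" --pt "0 0 0 0" --pt "0 0 0 0" --pt "0 0 0 0" --fingers 0

```text
time_s: 3.45
tcp_pos: [499.2, -276.9, 14.9]
tcp_rot: [[0.162, 0.001, 0.987], [-0.987, -0.001, 0.162], [0.001, -1.0, 0.001]]
wrist_force: [-0.4, -0.3, 6.8]
finger_gap: 24.7
```

jog_arm --pt "0 -1.5 0 0" --pt "0 -3 0 0" --pt "0 -4 0 0" --pt "0 -4 0 0" --pt "0 -4 0 0" --pt "0 -4 0 0" --pt "0 0 0 0" --pt "0 0 0 0"

```text
time_s: 4.25
tcp_pos: [499.1, -276.8, 221.1]
tcp_rot: [[0.162, 0.002, 0.987], [-0.987, -0.001, 0.162], [0.002, -1.0, 0.002]]
wrist_force: [-1.0, -0.2, -1.1]
finger_gap: 24.7
```

```bash
python3 - <<'E'
from h import *
i=manip.camera_info('wrist');im=manip.camera('wrist');s=manip.state()
print(s['time_s'],s['tcp_pos'],s['finger_gap'],s['wrist_force'])
j=manip.camera_info('side');a=manip.camera('side')
u=proj(j,[s['tcp_pos']])[0].astype(int)
a=a[u[1]-70:u[1]+90,u[0]-80:u[0]+80]
cv2.imwrite('pics/w4.png',np.hstack([im[:,:,::-1],cv2.resize(a,(284,384))[:,:,::-1]]))
E
```

```text
4.3 [ 498.4906349  -276.39491459  219.71490349] 24.65273612410552 [-0.09091008 -0.59839433 -1.8577915 ]
```

View pics/w4.png

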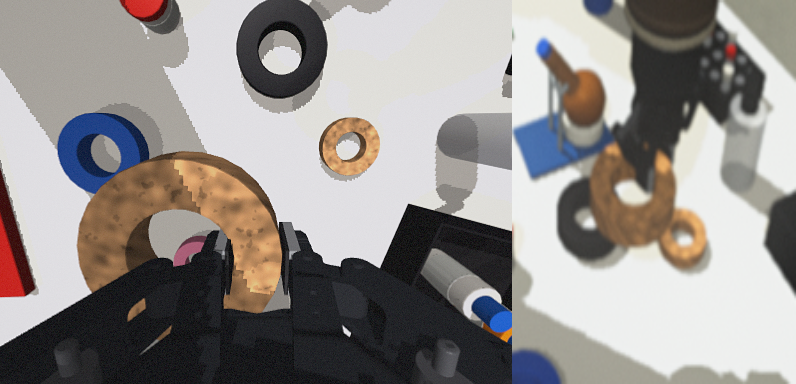

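jog_arm --pt "-3.75 0 0.62 0" --pt "-3.75 0 0.62 0" --pt "-3.75 0 0.62 0" --pt "-3.75 0 0.62 0" --pt "-3.75 0 0.62 0" --pt "-3.75 0 0.62 0" --pt "-3.75 0 0.62 0" --pt "-3.75 0 0.62 0" --pt "-3.75 0 0.62 0" --pt "-3.75 0 0.62 0" --pt "-3.75 0 0.62 0" --pt "-3.75 0 0.62 0"

```text
time_s: 5.55
tcp_pos: [498.4, 180.8, 218.0]
tcp_rot: [[0.162, -0.003, 0.987], [-0.987, -0.001, 0.162], [0.0, -1.0, -0.003]]
wrist_force: [-0.3, 0.1, -0.8]
finger_gap: 24.8
```

jog_arm --pt "0 0 0 0" --pt "0 0 0 0" --pt "0 0 0 0"

```text
time_s: 5.85
tcp_pos: [499.0, 178.7, 218.5]
tcp_rot: [[0.161, -0.002, 0.987], [-0.987, -0.001, 0.161], [0.0, -1.0, -0.002]]
wrist_force: [-0.2, -0.1, -1.4]
finger_gap: 24.8
```

```bash
cat > tray.py <<'E'
from h import *
def tray(i,im):
    H=hsv(im);g=(H[...,0]>45)&(H[...,0]<80)&(H[...,1]>110)
    c=blob(g);hull=cv2.convexHull(c.reshape(-1,1,2))
    mm=np.zeros(g.shape,np.uint8);cv2.drawContours(mm,[hull],-1,1,-1)
    w=(mm==1)&~g&(H[...,1]<60)&(H[...,2]>90);w=w.astype(np.uint8)
    n,l,st,ce=cv2.connectedComponentsWithStats(w)
    return g,c,w,(n,l,st,ce)
E
python3 - <<'E'
from tray import *
i=manip.camera_info('wrist');im=manip.camera('wrist');s=manip.state()
print(s['time_s'],s['tcp_pos'],s['finger_gap'],s['wrist_force'])
cv2.imwrite('pics/w5.png',im[:,:,::-1])
g,c,w,(n,l,st,ce)=tray(i,im)
for k in range(1,n):
    if st[k,4]>15:
        d=blob(l==k);P=cast(i,d,6)[0][:,:2]
        print(st[k].tolist(),ce[k].round(1),cast(i,[ce[k]],14)[0][0,:2],cast(i,[ce[k]],6)[0][0,:2])
        if st[k,4]>1000:
            r=least_squares(lambda q:np.linalg.norm(P-q[:2],axis=1)-50,P.mean(0),loss='soft_l1');print('disc',r.x,np.sqrt(np.mean(r.fun**2)))
P=cast(i,c,12)[0][:,:2].astype(np.float32);print(cv2.minAreaRect(P))
q=cv2.approxPolyDP(cv2.convexHull(c.reshape(-1,1,2)),5,True).reshape(-1,2);print(q.tolist(),cast(i,q,12)[0][:,:2].round(1).tolist())
E
```

```text
5.9 [499.16290512 178.50001158 218.72739157] 24.727549176658094 [ 0.33631355 -0.52948101 -1.24727939]
[203, 25, 11, 11, 91] [208.  30.] [418.76011797 328.98291943] [417.12237453 330.96604755]
[281, 24, 11, 12, 93] [286.3  29.7] [504.82222507 343.30905689] [505.23545745 345.63359614]
[206, 26, 84, 91, 6000] [247.6  71.2] [468.83439957 294.08874366] [468.38999364 295.24029662]
disc [468.70180958 293.24226786] 0.8002997854748404
[207, 107, 10, 10, 80] [211.6 111.4] [433.05155347 242.99082254] [431.75439417 242.92464328]
[280, 107, 10, 10, 79] [284.2 111.4] [518.85346574 257.03121591] [519.60108146 257.29963811]
((469.75885009765625, 288.0061340332031), (169.4686737060547, 157.14305114746094), 9.296219825744629)
[[324, 0], [316, 145], [181, 145], [170, 0]] [[540.0, 379.0], [565.7, 224.1], [399.9, 197.0], [374.0, 351.9]]
```

View pics/w5.png

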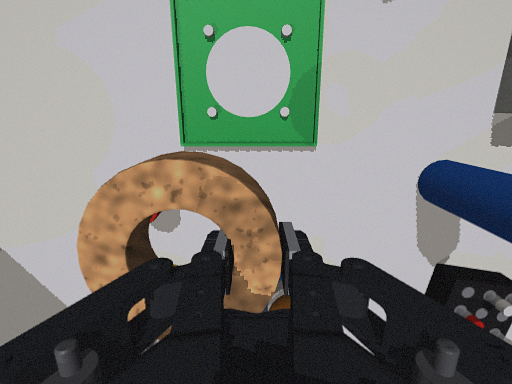

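```bash
python3 - <<'E'
from h import *
i=manip.camera_info('wrist');s=manip.state();im=cv2.imread('pics/w5.png')[:,:,::-1].copy();H=hsv(im)
m=(H[...,0]>4)&(H[...,0]<24)&(H[...,1]>70)&(H[...,2]>30)
c=blob(m,(190,220))
zt=218.6-14.9+30
# inner top edge: boundary of hole, lower(?) ; outer top rim : bright/dark. use left outer extreme and silhouettes
T=np.array(s['tcp_rot']);t=np.array(s['tcp_pos'])
c=c[(c[:,0]<272)&(c[:,1]<245)]
for r in (1,):
    p,e=circ(i,c,50,zt,zt-30);print(p,e)
    d=np.r_[p,0]-t;print('tool x,z of centre',d@T[:,0],d@T[:,2])
E
```

```text
[444.25935482 235.2391936 ] 14.374586609038996
tool x,z of centre -64.90025150009534 -44.777695928803574
```

```bash
python3 - <<'E'
from h import *
i=manip.camera_info('wrist');s=manip.state();im=cv2.imread('pics/w5.png')
T=np.array(s['tcp_rot']);t=np.array(s['tcp_pos']);C=t-38*T[:,2]
a=np.linspace(0,2*np.pi,180)
for r,z,col in((50,t[2]+15.1,(0,255,0)),(26,t[2]+15.1,(0,255,0)),(50,t[2]-14.9,(255,0,255))):
    P=np.c_[C[0]+r*np.cos(a),C[1]+r*np.sin(a),0*a+z]
    cv2.polylines(im,[proj(i,P).round().astype(int).reshape(-1,1,2)],True,col,1)
cv2.imwrite('pics/w5o.png',cv2.resize(im[120:,50:350],None,fx=2,fy=2))
E
```

```text
(no output)
```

View pics/w5o.png

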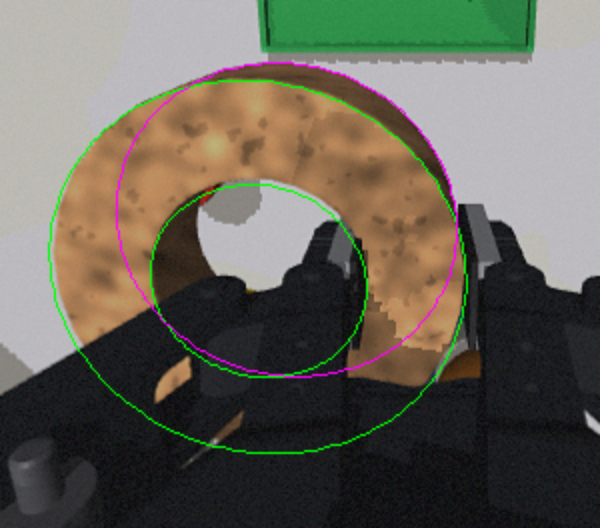

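jog_arm --pt "-3.91 0 0.86 0" --pt "-3.91 0 0.86 0" --pt "-3.91 0 0.86 0" --pt "0 3.5 0 0" --pt "0 3.5 0 0" --pt "0 3.5 0 0" --pt "0 3.5 0 0" --pt "0 2.5 0 0" --pt "0 0 0 0" --pt "0 0 0 0" --pt "0 0 0 0"

```text
time_s: 7.0
tcp_pos: [507.0, 299.4, 55.8]
tcp_rot: [[0.161, 0.002, 0.987], [-0.987, 0.001, 0.161], [-0.001, -1.0, 0.002]]
wrist_force: [0.1, 0.2, 0.0]
finger_gap: 24.7
```

```bash
python3 - <<'E'
from h import *
i=manip.camera_info('wrist');im=manip.camera('wrist')[:,:,::-1].copy();s=manip.state()
T=np.array(s['tcp_rot']);t=np.array(s['tcp_pos']);C=t-38*T[:,2]
print(s['time_s'],t,s['wrist_force'],C)
a=np.linspace(0,2*np.pi,180)
P=np.c_[468.7+50*np.cos(a),293.2+50*np.sin(a),0*a+6]
cv2.polylines(im,[proj(i,P).round().astype(int).reshape(-1,1,2)],True,(0,0,255),1)
b=manip.camera('scene')[:,:,::-1][170:270,320:430]
cv2.imwrite('pics/w6.png',np.hstack([im,cv2.resize(b,(280,384))]))
E
```

```text
7.05 [507.08959079 299.58881598  55.93152636] [ 0.11377289 -0.59383016 -0.92402171] [469.58602333 293.46713354  55.84531618]
```

View pics/w6.png

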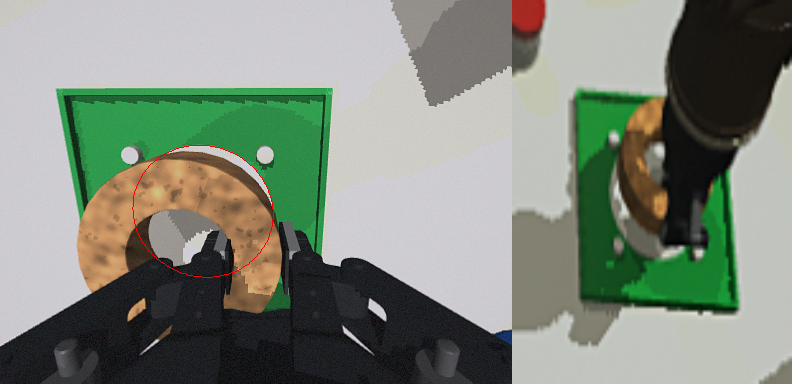

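jog_arm --pt "0.08 1.0 -0.14 0" --pt "0 1.0 0 0" --pt "0 0.6 0 0" --pt "0 0.4 0 0" --pt "0 0.4 0 0" --pt "0 0 0 0" --pt "0 0 0 0" --pt "0 0 0 0"

```text
time_s: 7.9
tcp_pos: [505.0, 298.4, 20.4]
tcp_rot: [[0.162, 0.0, 0.987], [-0.987, 0.0, 0.162], [-0.0, -1.0, 0.0]]
wrist_force: [0.4, -1.9, 3.4]
finger_gap: 24.6
```

jog_arm --pt "0 0 0 0" --pt "0 0 0 0" --pt "0 0 0 0" --pt "0 0 0 0" --pt "0 0 0 0" --pt "0 -1 0 0" --pt "0 -2 0 0" --pt "0 -3 0 0" --pt "0 -4 0 0" --pt "0 -4 0 0" --pt "0 -4 0 0" --pt "0 0 0 0" --fingers 0.5

```text
time_s: 9.1
tcp_pos: [507.2, 299.7, 206.5]
tcp_rot: [[0.162, 0.008, 0.987], [-0.987, 0.004, 0.162], [-0.003, -1.0, 0.008]]
wrist_force: [0.8, -0.4, 0.1]
finger_gap: 42.5
```

```bash
python3 - <<'E'
from h import *
s=manip.state();i=manip.camera_info('wrist');im=manip.camera('wrist')
print(s['time_s'],s['tcp_pos'],s['finger_gap'])
H=hsv(im);m=(H[...,0]>4)&(H[...,0]<22)&(H[...,1]>80)&(H[...,2]>30)
u=proj(i,[(468.7,293.2,15)])[0];c=blob(m,u);print(c.min(0),c.max(0),circ(i,c,50,36,6))
v=im[:,:,::-1].copy();cv2.drawContours(v,[c.reshape(-1,1,2)],-1,(0,255,0),1);cv2.imwrite('pics/w7.png',v)
E
```

```text
9.1 [507.16197597 299.71255558 206.46960278] 42.51190734502308
[178 133] [263 218] (array([467.57961951, 294.18199817]), np.float64(1.6064789201742633))
```

View pics/w7.png

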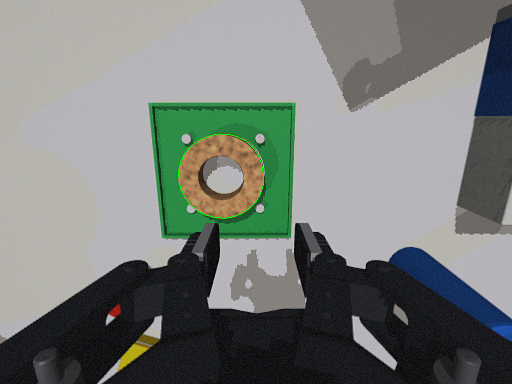

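jog_arm --pt "4.17 0 -0.44 0" --pt "4.17 0 -0.44 0" --pt "4.17 0 -0.44 0" --pt "4.17 0 -0.44 0" --pt "4.17 0 -0.44 0" --pt "4.17 0 -0.44 0" --pt "4.17 0 -0.44 0" --fingers 0.6

```text
time_s: 9.85
tcp_pos: [520.7, 3.7, 199.7]
tcp_rot: [[0.162, -0.001, 0.987], [-0.987, 0.0, 0.162], [-0.0, -1.0, -0.001]]
wrist_force: [0.3, 0.5, -0.6]
finger_gap: 51.2
```

jog_arm --pt "0 0 0 -8.02" --pt "0 0 0 -8.02" --pt "0 0 0 -8.02" --pt "0 0 0 -8.02" --pt "0 0 0 -8.02" --pt "0 0 0 -8.02" --pt "0 0 0 -8.02" --pt "0 0 0 -8.02" --pt "0 0 0 -8.02" --pt "0 0 0 0" --pt "0 0 0 0"

```text
time_s: 10.95
tcp_pos: [521.1, 5.4, 199.9]
tcp_rot: [[0.988, -0.001, 0.153], [-0.153, 0.0, 0.988], [-0.001, -1.0, -0.0]]
wrist_force: [-0.4, 0.6, 0.2]
finger_gap: 51.0
```

```bash
python3 - <<'E'
from h import *
s=manip.state();i=manip.camera_info('wrist');im=manip.camera('wrist')[:,:,::-1].copy()
print(s['time_s'],s['tcp_pos'],s['finger_gap'],np.round(s['tcp_rot'],3).tolist())
B=np.array([577.3,-1.3,57]);d=np.array([-np.sin(.611)*.989,np.sin(.611)*.148,np.cos(.611)])
for q in(0,94,118.5):
    u=proj(i,[B+q*d])[0];print(q,u);cv2.circle(im,tuple(u.astype(int)),3,(0,255,0),-1)
cv2.imwrite('pics/w8.png',im)
cv2.imwrite('pics/s8.png',manip.camera('side')[:,:,::-1])
E
```

```text
10.95 [521.0944412    5.37327418 199.89990637] 50.96199433816564 [[0.988, -0.001, 0.153], [-0.153, 0.0, 0.988], [-0.001, -1.0, -0.0]]
0 [257.3649453  233.37937566]
94 [257.34926671 210.67804022]
118.5 [257.34271101 201.20551997]
```

View pics/w8.png

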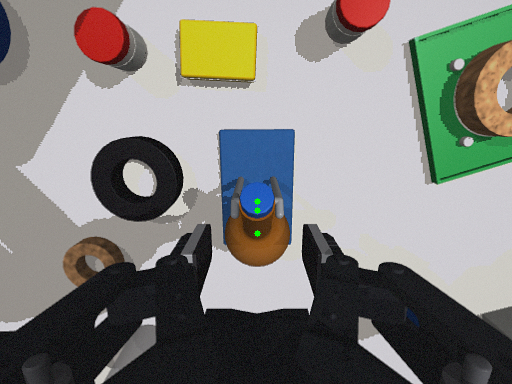

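View pics/s8.png

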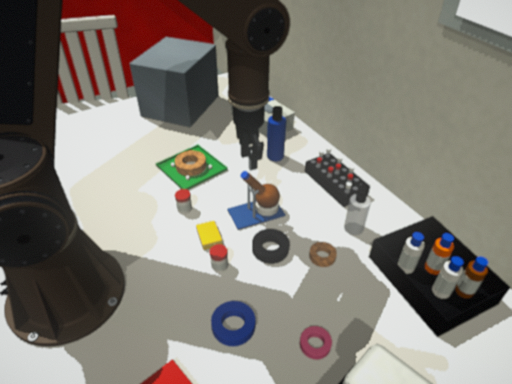

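jog_arm --pt "0.15 1 0.1 0" --pt "0 2 0 0" --pt "0 2 0 0" --pt "0 1.5 0 0" --pt "0 0.7 0 0" --pt "0 0 0 0" --pt "0 0 0 0"

```text
time_s: 11.75
tcp_pos: [523.4, 6.1, 128.5]
tcp_rot: [[0.989, 0.0, 0.149], [-0.149, -0.0, 0.989], [0.0, -1.0, 0.0]]
wrist_force: [0.8, 0.6, -0.2]
finger_gap: 50.9
```

```bash
python3 - <<'E'
from h import *
im=manip.camera('wrist')[:,:,::-1];s=manip.state();print(s['tcp_pos'],s['wrist_force'])
j=manip.camera_info('side');a=manip.camera('side')
u=proj(j,[s['tcp_pos']])[0].astype(int)
a=a[u[1]-50:u[1]+60,u[0]-45:u[0]+45]
cv2.imwrite('pics/w9.png',np.hstack([im,cv2.resize(a,(284,384))[:,:,::-1]]))
E
```

```text
[523.56998593   6.13840361 128.76512703] [-0.78116189  0.13821371 -0.08848612]
```

View pics/w9.png

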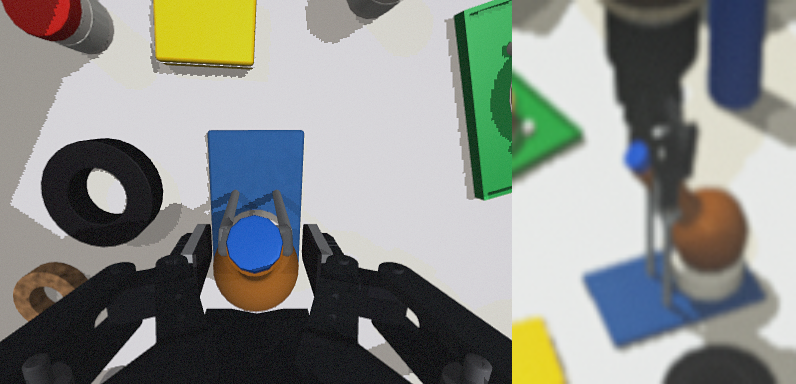

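jog_arm --pt "0 0 0 0" --pt "0 0 0 0" --pt "0 0 0 0" --pt "0 0 0 0" --pt "0 0 0 0" --pt "0 0 0 0" --fingers 0

```text
time_s: 12.45
tcp_pos: [523.4, 6.1, 128.6]
tcp_rot: [[0.989, 0.001, 0.148], [-0.148, -0.0, 0.989], [0.001, -1.0, -0.0]]
wrist_force: [-0.5, -0.8, 7.2]
finger_gap: 24.6
```

```bash
python3 - <<'E'
from h import *
im=manip.camera('wrist')[:,:,::-1];s=manip.state();print(s['tcp_pos'],s['wrist_force'],s['finger_gap'])
cv2.imwrite('pics/w10.png',im)
# arc: grasp point about bulb
g=np.array(s['tcp_pos'])+[0,0,8];B=np.array([577.3,-1.3,57]);T=np.array(s['tcp_rot'])
d=g-B;r=d@T[:,0];z=d[2];L=np.hypot(r,z);th=np.arctan2(-r,z);print(r,z,L,np.degrees(th),d@T[:,2])
E
```

```text
[523.39077559   6.0588114  128.65030233] [-1.76632049 -0.54854905  6.79020277] 24.489272593437125
-54.355071567628116 79.6503023340743 96.42947924276795 34.31046442286891 -0.711302574862112
```

View pics/w10.png

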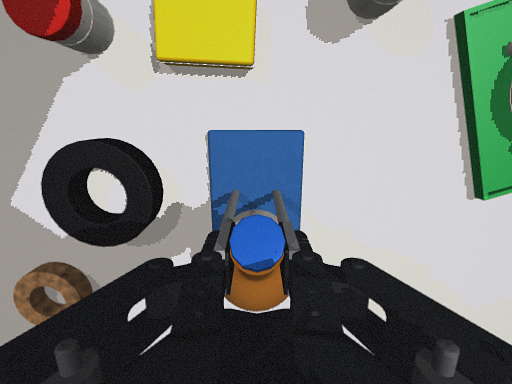

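```bash
python3 - <<'E'
from h import *
s=manip.state();g=np.array(s['tcp_pos'])
B=np.array([577.3,-1.3,57]);d=np.array([-np.sin(.611)*.989,np.sin(.611)*.148,np.cos(.611)])
o=[]
for n in('side','scene'):
    j=manip.camera_info(n);a=manip.camera(n)[:,:,::-1].copy()
    big=cv2.resize(a,None,fx=6,fy=6,interpolation=cv2.INTER_CUBIC)
    for P,c in((g,(0,255,0)),(g+[0,0,8],(0,255,255)),(g-[0,0,11],(255,0,255)),(B,(255,255,255)),(B+62*d,(255,255,255)),(B+94*d,(255,255,255)),(B+112*d,(0,0,0)),(B+125*d,(0,0,0))):
        p=proj(j,[P])[0]*6+3;cv2.circle(big,tuple(p.astype(int)),3,c,-1)
    p=(proj(j,[g])[0]*6).astype(int);o.append(big[p[1]-270:p[1]+270,p[0]-200:p[0]+200])
cv2.imwrite('pics/z11.png',np.hstack(o))
E
```

```text
(no output)
```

View pics/z11.png

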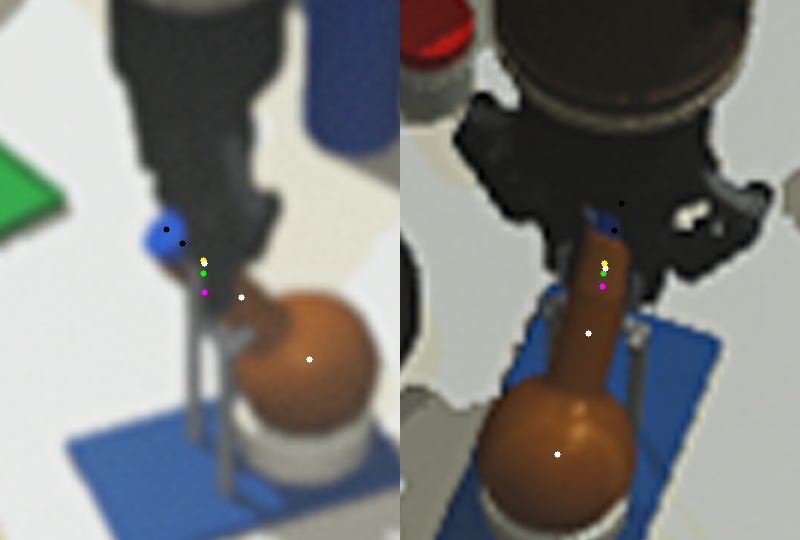

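jog_arm --pt "0.24 -0.13 0 0" --pt "0.24 -0.13 0 0" --pt "0.26 -0.13 0 0" --pt "0.26 -0.13 0 0" --pt "0 0 0 0" --pt "0 0 0 0"

```text
time_s: 13.2
tcp_pos: [531.5, 4.9, 133.3]
tcp_rot: [[0.989, -0.003, 0.148], [-0.148, 0.0, 0.989], [-0.003, -1.0, -0.0]]
wrist_force: [-8.6, 1.7, 6.7]
finger_gap: 24.6
```

```bash
cat > look.py <<'E'
from h import *
import sys
s=manip.state();g=np.array(s['tcp_pos']);print(s['time_s'],g,s['wrist_force'],s['wrist_torque'],s['finger_gap'])
o=[]
for n in('side','scene'):
    j=manip.camera_info(n);a=manip.camera(n)[:,:,::-1].copy()
    big=cv2.resize(a,None,fx=6,fy=6,interpolation=cv2.INTER_CUBIC)
    p=(proj(j,[g])[0]*6).astype(int);y=max(p[1]-250,0);x=max(p[0]-200,0);o.append(big[y:y+540,x:x+400])
cv2.imwrite(sys.argv[1],np.hstack(o))
E
python3 look.py pics/z12.png
```

```text
13.2 [531.52107243   4.85756769 133.2868238 ] [-8.55704604  1.69951588  6.66405672] [0.3393484  1.76124455 0.08013867] 24.580003413441045
```

View pics/z12.png

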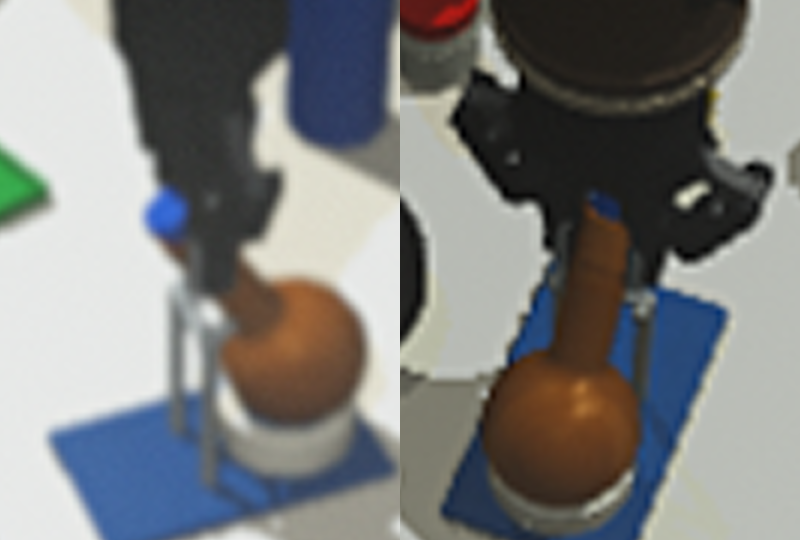

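jog_arm --pt "0.26 -0.1 0 0" --pt "0.26 -0.1 0 0" --pt "0.26 -0.1 0 0" --pt "0.26 -0.1 0 0" --pt "0.28 -0.08 0 0" --pt "0.28 -0.08 0 0" --pt "0 0 0 0" --pt "0 0 0 0"

```text
time_s: 14.1
tcp_pos: [547.3, 2.5, 139.5]
tcp_rot: [[0.989, -0.003, 0.148], [-0.148, 0.0, 0.989], [-0.003, -1.0, -0.0]]
wrist_force: [-13.5, 1.6, 20.7]
finger_gap: 24.4
```

```bash
python3 look.py pics/z13.png
```

```text
14.1 [547.32238829   2.51202114 139.53115289] [-13.4857321    1.57481189  20.71199293] [ 0.20550938  2.47907894 -0.10144975] 24.424323577215976
```

View pics/z13.png

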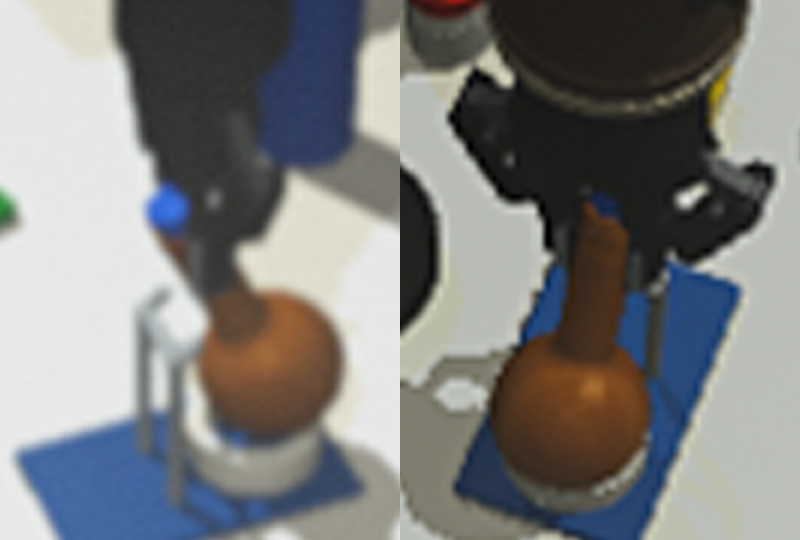

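```bash
cat > bulb.py <<'E'
from h import *
def bulb(ims=None,pred=(577,-1,57),near=None):
    rays=[];
    for n in('side','scene'):
        j=manip.camera_info(n);a=manip.camera(n);H=hsv(a)
        o=((H[...,0]>3)&(H[...,0]<20)&(H[...,1]>120)&(H[...,2]>30)).astype(np.uint8)
        o=cv2.morphologyEx(o,cv2.MORPH_CLOSE,np.ones((3,3)))
        k=15
        o=cv2.morphologyEx(o,cv2.MORPH_OPEN,cv2.getStructuringElement(cv2.MORPH_ELLIPSE,(k,k)))
        c=blob(o,proj(j,[pred])[0]);M=cv2.moments(c.reshape(-1,1,2))
        (x,y),r=cv2.minEnclosingCircle(c.reshape(-1,1,2));p=(M['m10']/M['m00'],M['m01']/M['m00'])
        _,C,d=cast(j,[p],0);rays.append((C,d[0]/np.linalg.norm(d[0])));
        #print(n,p,(x,y),r)
    A=sum(np.eye(3)-np.outer(d,d) for C,d in rays);b=sum((np.eye(3)-np.outer(d,d))@C for C,d in rays)
    X=np.linalg.solve(A,b)
    return X,[np.linalg.norm(np.cross(X-C,d)) for C,d in rays]
if __name__=='__main__':
    s=manip.state();X,e=bulb();T=np.array(s['tcp_rot']);g=np.array(s['tcp_pos'])+[0,0,8]
    d=g-X;print('bulb',X.round(1),'err',np.round(e,1),'grip-bulb tool x,z',d@T[:,0],d[2],np.linalg.norm(d),'lean',np.degrees(np.arctan2(-d@T[:,0],d[2])))
    print(s['time_s'],g,s['wrist_force'])
E
python3 bulb.py
```

```text
Traceback (most recent call last):
  File "bulb.py", line 18, in <module>
    s=manip.state();X,e=bulb();T=np.array(s['tcp_rot']);g=np.array(s['tcp_pos'])+[0,0,8]
                        ~~~~^^
  File "bulb.py", line 10, in bulb
    c=blob(o,proj(j,[pred])[0]);M=cv2.moments(c.reshape(-1,1,2))
  File "h.py", line 18, in blob
    return min(cs,key=lambda c:np.linalg.norm(c.reshape(-1,2).mean(0)-near)).reshape(-1,2)
           ~~~^^^^^^^^^^^^^^^^^^^^^^^^^^^^^^^^^^^^^^^^^^^^^^^^^^^^^^^^^^^^^^
ValueError: min() iterable argument is empty
```

```bash
sed -i "s/H\[...,1\]>120)&(H\[...,2\]>30)/H[...,1]>110)\&(H[...,2]>20)/; s/H\[...,0\]>3)/H[...,0]>2)/; s/k=15/k=13/" bulb.py; python3 - <<'E'
from h import *
for n in('side','scene'):
    j=manip.camera_info(n);a=manip.camera(n);H=hsv(a);p=proj(j,[(577,-1,57)])[0].astype(int);print(p)
    for x in range(-18,19,4): print(H[p[1],p[0]+x],H[p[1]+x,p[0]])
E
python3 bulb.py
```

```text
[267 194]
[ 80   6 139] [ 26  19 226]
[ 81  12 149] [ 24  26 206]
[ 18  55 157] [ 12 103  92]
[ 13 149 139] [ 11 112 107]
[ 12 158 145] [ 13 159 154]
[ 13 152 151] [ 13 148 129]
[ 13 145 128] [ 13 124 105]
[ 13 130 112] [11 88 81]
[ 15  65 117] [ 53   9 120]
[ 45   2 231] [ 28  22 151]
[266 225]
[ 40   8 191] [ 13 137  56]
[ 14 123  62] [ 12 130  59]
[ 13 161  87] [ 13 134  61]
[ 12 183 102] [ 13 152  72]
[ 13 187 113] [ 13 190 121]
[ 14 185 143] [ 13 182 116]
[ 13 188 118] [ 12 169  95]
[ 13 179 107] [ 12 146  77]
[108 164 109] [ 12 115  60]
[108 171 122] [25 39 86]
bulb [583.1  -3.1  62.8] err [0.3 0.3] grip-bulb tool x,z -36.43188211738642 84.74744883479181 92.14836671710552 lean 23.26227219206267
14.35 [547.29662126   2.47911048 147.50829213] [-12.57132819   1.53897364  21.83693773]
```

```bash
sed -i "s/H\[...,1\]>110/H[...,1]>85/" bulb.py; python3 bulb.py
```

```text
bulb [583.1  -2.2  61.8] err [0.8 0.8] grip-bulb tool x,z -36.260473204852744 85.71948056861142 92.98099044135301 lean 22.9290044145351
14.45 [547.34020576   2.48545129 147.55730348] [-13.49483418   1.32376903  21.40552751]
```

jog_arm --pt "0 0.15 0 0" --pt "0 0.15 0 0" --pt "0 0 0 0"

```text
time_s: 14.85
tcp_pos: [546.3, 2.7, 138.1]
tcp_rot: [[0.989, -0.004, 0.148], [-0.148, 0.001, 0.989], [-0.004, -1.0, -0.0]]
wrist_force: [-29.8, 3.7, 63.0]
finger_gap: 24.3
```

```bash
python3 bulb.py
```

```text
bulb [583.2  -2.2  61.3] err [0.9 0.9] grip-bulb tool x,z -37.56485147115821 84.87434729877904 92.67946157578167 lean 23.873879481255695
14.85 [546.26658686   2.73493604 146.13756249] [-29.75153703   3.70915281  62.95159463]
```

jog_arm --pt "0 -0.3 0 0" --pt "0 -0.5 0 0" --pt "0 -1 0 0" --pt "0 -1.5 0 0" --pt "0 -2 0 0" --pt "0 -2 0 0" --pt "0 -2 0 0" --pt "0 -1.2 0 0" --pt "0 0 0 0" --pt "0 0 0 0"

```text
time_s: 15.95
tcp_pos: [548.7, 2.3, 240.7]
tcp_rot: [[0.989, -0.0, 0.148], [-0.148, 0.0, 0.989], [-0.0, -1.0, -0.0]]
wrist_force: [-0.4, -0.3, -1.6]
finger_gap: 24.5
```

```bash
sed -i 's/    s=manip.state();X,e=bulb();/    import sys;s=manip.state();X,e=bulb(pred=[float(v) for v in sys.argv[1:4]]);/' bulb.py; python3 bulb.py 583 -2 165; python3 look.py pics/z14.png
```

```text
bulb [585.7  -2.6 163.7] err [0.4 0.4] grip-bulb tool x,z -37.27120568887414 85.04515304631582 92.84891464080694 lean 23.665530547156735
15.95 [548.7300653    2.27774534 248.71883518] [-0.37532917 -0.27546449 -1.6086636 ]
16.05 [548.37013071   2.31545233 240.12190084] [ 0.6617149   0.41552752 -1.01093219] [ 0.04230871  0.05156598 -0.03012514] 24.3794876830387
```

View pics/z14.png

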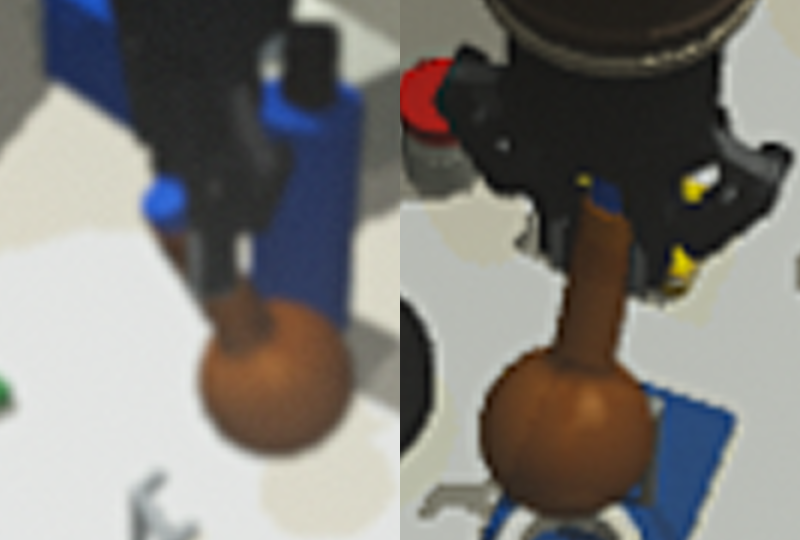

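jog_arm --pt "-1.5 0 0 0" --pt "-3 0 0 0" --pt "-3 0 0 0" --pt "-2.1 0 0 0" --pt "-1 0 0 0" --pt "0 0 0 0" --pt "0 0 0 0"

```text
time_s: 16.85
tcp_pos: [445.1, 17.9, 241.2]
tcp_rot: [[0.989, 0.001, 0.148], [-0.148, -0.0, 0.989], [0.001, -1.0, 0.0]]
wrist_force: [0.7, -0.2, -1.3]
finger_gap: 24.4
```

```bash
python3 bulb.py 481 13 165; python3 look.py pics/z15.png
```

```text
bulb [481.8  12.9 163.6] err [0.9 0.9] grip-bulb tool x,z -36.94119441619673 85.65858437048234 93.31886233522364 lean 23.32864552902291
16.85 [445.14222995  17.87981942 249.21824224] [ 0.65351455 -0.18453873 -1.25424948]
16.95 [445.24790541  17.83624937 241.10303787] [-0.90226188  0.33982965 -0.69601011] [0.03481039 0.01256896 0.01454119] 24.62631492623891
```

View pics/z15.png

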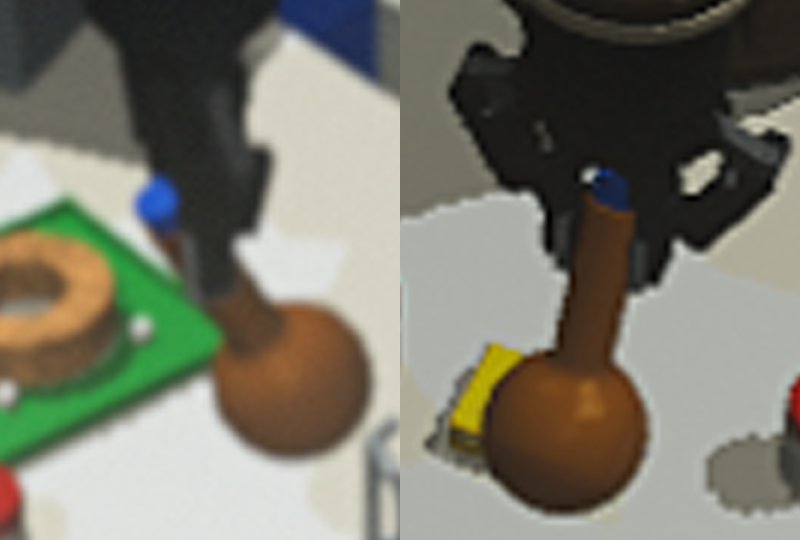

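```bash
python3 - <<'E'
from h import *
im=cv2.imread('pics/s2.png')[:,:,::-1].copy();H=hsv(im);m=(H[...,0]>22)&(H[...,0]<34)&(H[...,1]>150)
j=manip.camera_info('scene');c=blob(m,(277,174));print(cast(j,c,24)[0][:,:2].min(0),cast(j,c,24)[0][:,:2].max(0))
g=cast(j,[(330,188)],0)
# fork in wrist0: cross bar ends
im=cv2.imread('pics/w8.png');cv2.imwrite('pics/w8z.png',cv2.resize(im[120:250,200:310],None,fx=5,fy=5))
E
```

```text
[350.37768583 -55.31240784] [416.09222471  28.92848504]
```

View pics/w8z.png

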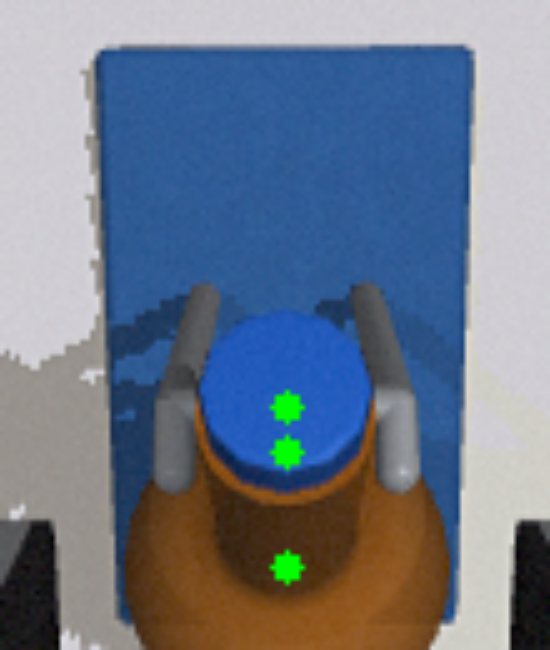

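jog_arm --pt "0 1 0 0" --pt "0 2 0 0" --pt "0 2 0 0" --pt "0 2 0 0" --pt "0 2 0 0" --pt "0 1 0 0" --pt "0 0 0 0" --pt "0 0 0 0"

```text
time_s: 17.85
tcp_pos: [444.2, 18.0, 141.2]
tcp_rot: [[0.989, -0.0, 0.148], [-0.148, 0.0, 0.989], [-0.0, -1.0, -0.0]]
wrist_force: [0.1, 0.3, -1.1]
finger_gap: 24.5
```

```bash
python3 bulb.py 481 13 63; python3 look.py pics/z16.png
```

```text
bulb [477.2  12.3  67.7] err [1.8 1.8] grip-bulb tool x,z -33.43382940954546 81.52412990174707 88.1113425679167 lean 22.299005542307295
17.85 [444.2267945   17.95866427 149.23920693] [ 0.12416957  0.30155962 -1.06286626]
17.95 [444.63120598  17.98950424 141.77841543] [-0.47260728 -0.29132128 -0.75166674] [ 0.02709428  0.06658552 -0.0081906 ] 24.96704145819651
```

View pics/z16.png

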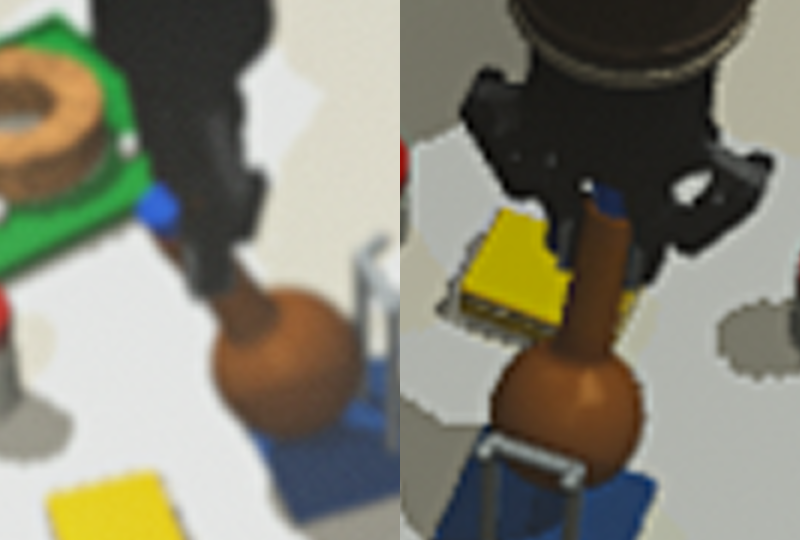

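jog_arm --pt "0.6 0 0 0" --pt "0.6 0 0 0" --pt "0.3 -0.1 0 0" --pt "0.3 -0.1 0 0" --pt "0.3 -0.1 0 0" --pt "0.3 -0.1 0 0" --pt "0.3 -0.05 0 0" --pt "0.3 -0.05 0 0" --pt "0 0 0 0" --pt "0 0 0 0"

```text
time_s: 19.05
tcp_pos: [472.9, 13.4, 145.8]
tcp_rot: [[0.989, -0.002, 0.148], [-0.148, -0.0, 0.989], [-0.002, -1.0, -0.0]]
wrist_force: [-5.3, -2.4, -1.5]
finger_gap: 24.8
```

```bash
python3 bulb.py 490 10 63; python3 look.py pics/z17.png
```

```text
bulb [486.7   9.7  69.9] err [3.8 3.8] grip-bulb tool x,z -14.435568461347103 83.89105550666054 85.1047083877757 lean 9.763564930307167
19.05 [472.86152324  13.37769125 153.78854703] [-5.34882278 -2.41301058 -1.51148583]
19.15 [472.83271676  13.39987899 145.77611821] [-4.32233077 -2.1867708  -0.84124611] [-0.470141    1.22255261 -0.09821241] 24.709452864241676
```

View pics/z17.png

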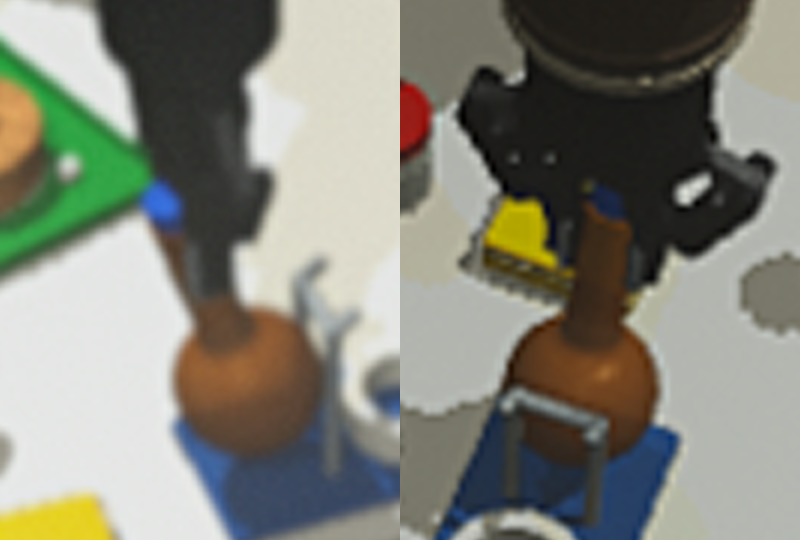

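jog_arm --pt "0.3 -0.05 0 0" --pt "0.3 -0.05 0 0" --pt "0.3 -0.03 0 0" --pt "0.3 0 0 0" --pt "0.3 0 0 0" --pt "0.3 0 0 0" --pt "0.2 0 0 0" --pt "0 0 0 0" --pt "0 0 0 0"

```text
time_s: 20.15
tcp_pos: [492.0, 10.5, 146.9]
tcp_rot: [[0.989, -0.004, 0.148], [-0.148, -0.0, 0.989], [-0.004, -1.0, -0.001]]
wrist_force: [-6.9, -1.1, -0.8]
finger_gap: 24.6
```

```bash
python3 bulb.py 490 10 63; python3 look.py pics/z18.png
```

```text
bulb [487.    9.8  69. ] err [3.6 3.6] grip-bulb tool x,z 4.552289021750557 85.91732436845227 86.06680442741064 lean -3.0329538527745594
20.15 [491.98027822  10.46758394 154.86732501] [-6.9036422  -1.1317848  -0.81910557]
20.25 [491.97049904  10.46589325 146.86677455] [-6.88543484 -1.65409516 -1.46443435] [-0.37508611  1.75661305  0.04913448] 24.684462238197785
```

View pics/z18.png

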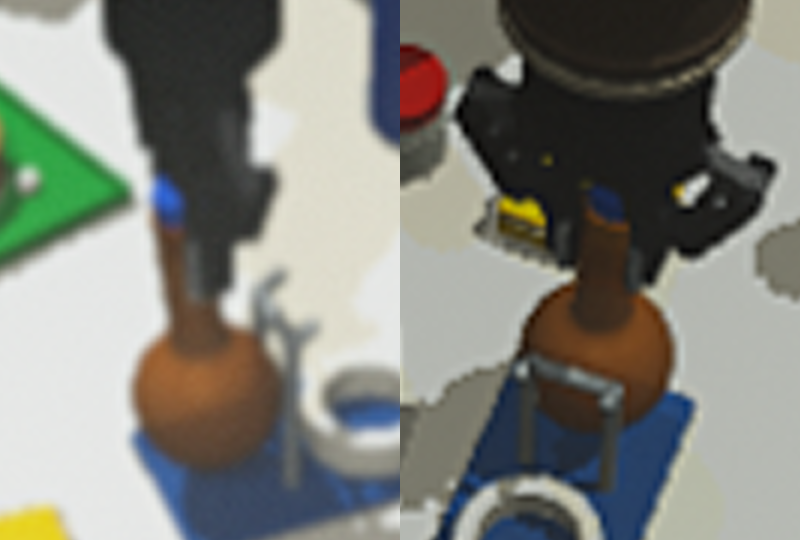

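jog_arm --pt "-0.5 0 0 0" --pt "-0.7 0 0 0" --pt "0 -1 0 0" --pt "0 -2 0 0" --pt "0 -3 0 0" --pt "0 -3 0 0" --pt "0 -1.5 0 0" --pt "0 0 0 0" --pt "0 0 0 0"

```text
time_s: 21.25
tcp_pos: [481.8, 12.4, 252.7]
tcp_rot: [[0.989, 0.001, 0.148], [-0.148, -0.0, 0.989], [0.001, -1.0, 0.0]]
wrist_force: [0.9, 0.4, -1.7]
finger_gap: 24.3
```

```bash
python3 bulb.py 478 11 165; python3 look.py pics/z19.png
```

```text
bulb [483.8  12.9 169.4] err [0.2 0.2] grip-bulb tool x,z -1.8449934219174378 91.33851650341185 91.36291673875077 lean 1.1571893933718225
21.25 [481.76308196  12.38725045 260.72523415] [ 0.88820961  0.37984667 -1.69768092]
21.35 [481.1426268   12.39951788 251.71474588] [-0.86383259 -0.06152373 -2.16545247] [-0.02738795 -0.01457284 -0.00137173] 24.919106037205772
```

View pics/z19.png

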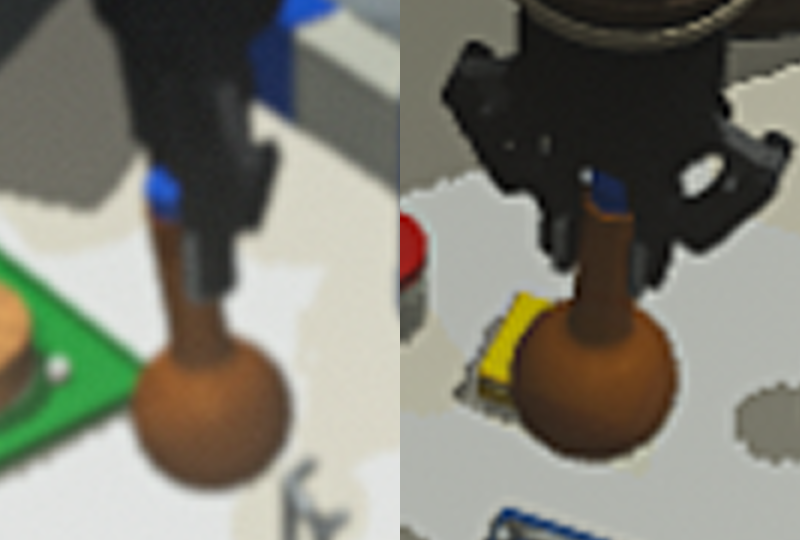

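```bash
cat > axis.py <<'E'
from bulb import *
import sys
pred=[float(v) for v in sys.argv[1:4]];X,e=bulb(pred=pred);print(X,e)
o=[]
for n in('side','scene'):
    j=manip.camera_info(n);a=manip.camera(n)[:,:,::-1].copy();big=cv2.resize(a,None,fx=6,fy=6,interpolation=cv2.INTER_CUBIC)
    L=proj(j,[X+[dx,dy,q] for dx,dy in((0,0),(13,0),(-13,0),(0,13),(0,-13)) for q in(36,112,125)])*6+3
    L=L.reshape(-1,3,2)
    for k,l in enumerate(L): cv2.polylines(big,[l.astype(int).reshape(-1,1,2)],False,[(0,255,0),(0,255,255),(0,255,255),(255,0,255),(255,0,255)][k],1)
    p=L[0,1].astype(int);y=max(p[1]-180,0);x=max(p[0]-200,0);o.append(big[y:y+500,x:x+400])
cv2.imwrite(sys.argv[4],np.hstack(o))
E
python3 axis.py 483 12 169 pics/z20.png
```

```text
[482.66693584  13.03339586 167.5562075 ] [np.float64(0.27730595070806063), np.float64(0.277305950708011)]
```

View pics/z20.png

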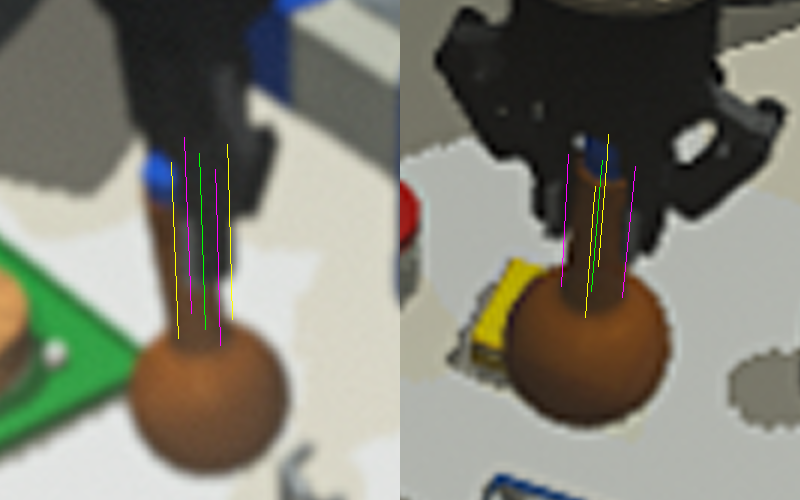

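jog_arm --pt "0 1 0 0" --pt "0 3 0 0" --pt "0 3 0 0" --pt "0 2.5 0 0" --pt "0 1 0 0" --pt "0.6 0 0 0" --pt "0.5 0 0 0" --pt "0.3 0 0 0" --pt "0.3 0 0 0" --pt "0.3 0 0 0" --pt "0.1 0 0 0" --pt "0 0 0 0"

```text
time_s: 22.85
tcp_pos: [502.5, 9.1, 148.5]
tcp_rot: [[0.989, -0.0, 0.148], [-0.148, -0.0, 0.989], [-0.0, -1.0, -0.0]]
wrist_force: [-5.2, -1.5, 0.6]
finger_gap: 24.6
```

jog_arm --pt "0 0 0 0" --pt "-0.7 0 0 0" --pt "-0.8 0 0 0" --pt "0 -1 0 0" --pt "0 -2 0 0" --pt "0 -3 0 0" --pt "0 -3 0 0" --pt "0 -1.5 0 0" --pt "0 0 0 0" --pt "0 0 0 0"

```text
time_s: 23.85
tcp_pos: [487.7, 11.5, 252.8]
tcp_rot: [[0.989, 0.001, 0.148], [-0.148, -0.0, 0.989], [0.001, -1.0, 0.0]]
wrist_force: [0.1, 0.2, -1.5]
finger_gap: 24.7
```

```bash
python3 bulb.py 483 12 169;python3 axis.py 483 12 169 pics/z21.png
```

```text
bulb [478.9  14.1 168.5] err [1.4 1.4] grip-bulb tool x,z 9.129823226313713 92.32800537480293 92.77604933526726 lean -5.647314497255104
23.85 [487.65688184  11.47533192 260.7945352 ] [ 0.08010224  0.16910365 -1.54185795]
[478.18435155  13.69884325 167.40574286] [np.float64(1.536914910026189), np.float64(1.5369149100262367)]
```

View pics/z21.png

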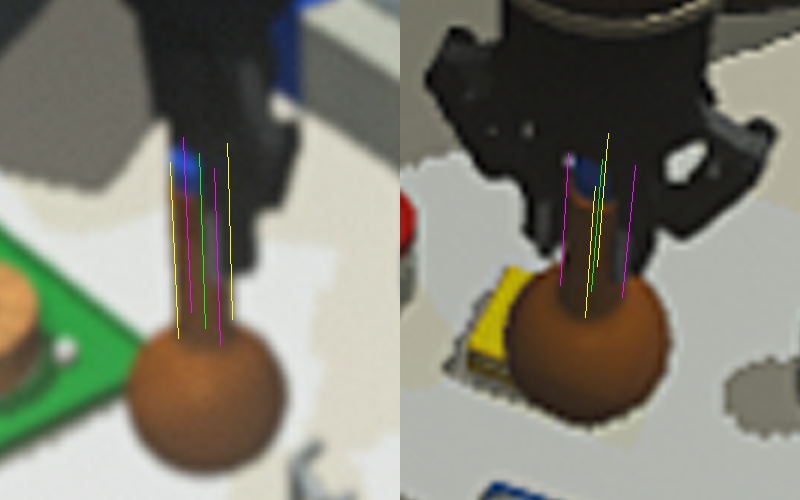

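jog_arm --pt "-0.3 0 1.5 0" --pt "-0.6 0 3.0 0" --pt "-0.7 0 3.7 0" --pt "-0.7 0 3.7 0" --pt "-0.7 0 3.7 0" --pt "-0.7 0 3.7 0" --pt "-0.7 0 3.7 0" --pt "-0.5 0 2.9 0" --pt "-0.3 0 1.6 0" --pt "0 0 0 0" --pt "0 0 0 0" --pt "0 0 0 0"

```text
time_s: 25.35
tcp_pos: [476.9, 290.0, 252.2]
tcp_rot: [[0.989, -0.0, 0.149], [-0.149, -0.001, 0.989], [-0.0, -1.0, -0.001]]
wrist_force: [-0.5, 0.6, -0.2]
finger_gap: 24.4
```

```bash
python3 bulb.py 468 294 169;python3 axis.py 468 294 169 pics/z22.png
python3 - <<'E'
from h import *
cv2.imwrite('pics/w22.png',manip.camera('wrist')[:,:,::-1])
E
```

```text
bulb [472.  293.  165.9] err [6.5 6.5] grip-bulb tool x,z 5.16874139465987 94.31505350187982 94.48434731278164 lean -3.1368388243683905
25.35 [476.86303948 290.0304624  260.23493487] [-0.45817974  0.61896369 -0.23989426]
[473.37734306 294.29860826 165.4711859 ] [np.float64(7.025675800046577), np.float64(7.025675800046622)]
```

View pics/z22.png

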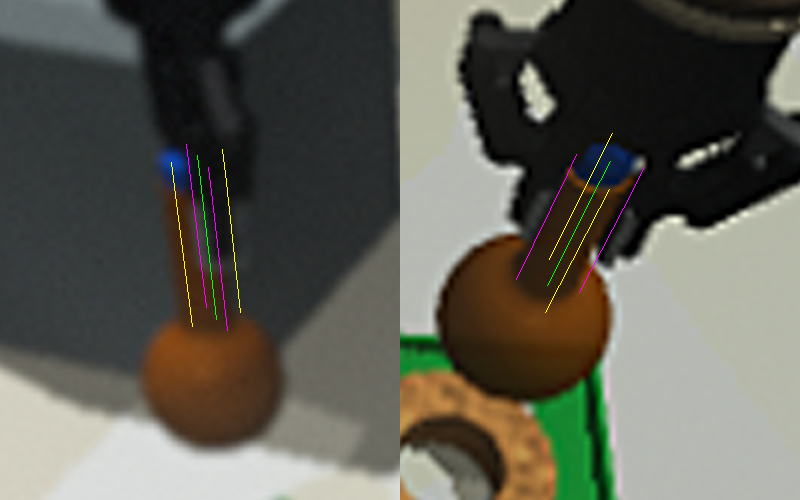

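View pics/w22.png

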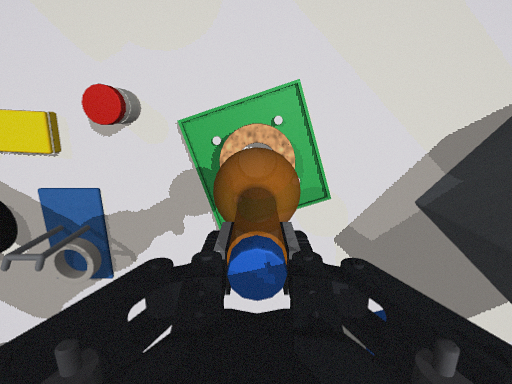

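```bash
cat > wb.py <<'E'
from h import *
import sys
s=manip.state();i=manip.camera_info('wrist');im=manip.camera('wrist')
H=hsv(im);o=((H[...,0]>3)&(H[...,0]<20)&(H[...,1]>150)).astype(np.uint8)
o=cv2.morphologyEx(o,cv2.MORPH_OPEN,np.ones((7,7)));c=blob(o,np.array([257,190.]))
# keep bulb sides: rows limits
T=np.array(i['camera_from_world']);C=-T[:3,:3].T@T[:3,3]
lo,hi=int(sys.argv[1]),int(sys.argv[2])
P=c[(c[:,1]>lo)&(c[:,1]<hi)].astype(float)
u=cv2.undistortPoints(P.reshape(-1,1,2),np.array(i['K']),np.array(i['distortion'])).reshape(-1,2)
d=np.c_[u,np.ones(len(u))];d/=np.linalg.norm(d,axis=1)[:,None]
# tangent rays: d.a = cos(alpha), robust
f=lambda q:(np.linalg.norm(np.cross(d,q),axis=1)-36)
r=least_squares(f,[0,0,220],loss='soft_l1');X=T[:3,:3].T@r.x+C
print(s['time_s'],s['tcp_pos'],s['wrist_force'],'bulb',X,np.sqrt(np.mean(f(r.x)**2)),len(P))
R=np.array(s['tcp_rot']);print('bulb in tool',(X-s['tcp_pos'])@R)
v=im[:,:,::-1].copy()
for p in P: cv2.circle(v,tuple(p.astype(int)),1,(0,255,0),-1)
cv2.imwrite(sys.argv[3],v[60:,100:420])
E
python3 wb.py 150 225 pics/w23.png
```

```text
25.7 [476.99252088 290.80096966 252.47790804] [-0.11984391  0.45463074 -1.89866912] bulb [470.08293552 293.18488954 158.57847107] 0.8556207675109911 182
bulb in tool [-7.1946286  93.89892859  1.32598451]
```

View pics/w23.png

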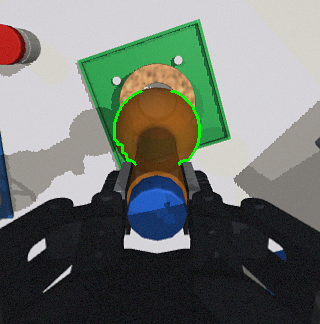

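jog_arm --pt "0 1.5 0 0" --pt "0 2 0 0" --pt "0 2 0 0" --pt "0 1.5 0 0" --pt "0 1 0 0" --pt "0 0.7 0 0" --pt "0 0 0 0" --pt "0 0 0 0"

```text
time_s: 26.55
tcp_pos: [477.2, 291.3, 165.8]
tcp_rot: [[0.989, 0.0, 0.148], [-0.148, 0.0, 0.989], [0.0, -1.0, 0.0]]
wrist_force: [-0.0, -0.3, -1.0]
finger_gap: 24.5
```

```bash
python3 wb.py 150 225 pics/w24.png; python3 look.py pics/z24.png
```

```text
26.55 [477.15038741 291.28425302 165.84400476] [-0.03901171 -0.30303529 -0.95784824] bulb [470.06875923 293.39321848  74.9564742 ] 0.7155618250100007 174
bulb in tool [-7.35653258 90.88458679  1.00683469]
26.6 [477.26240644 291.34617048 166.00769039] [ 0.36390993 -0.40636064 -1.2372991 ] [ 0.03196702 -0.04198108  0.02773975] 24.533436164677752
```

View pics/z24.png

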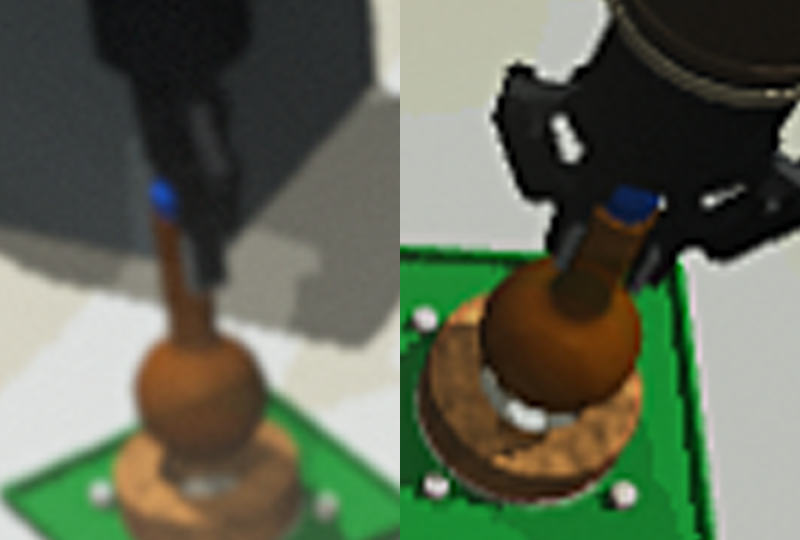

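View pics/w24.png

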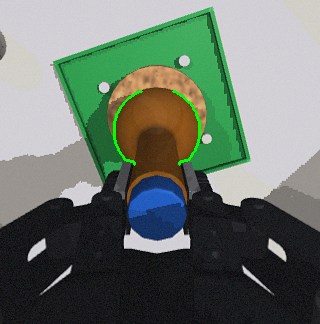

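jog_arm --pt "-0.15 0.3 0 0" --pt "0 0.3 0 0" --pt "0 0.2 0 0" --pt "0 0.2 0 0" --pt "0 0 0 0" --pt "0 0 0 0"

```text
time_s: 27.3
tcp_pos: [475.4, 291.3, 155.3]
tcp_rot: [[0.989, -0.0, 0.148], [-0.148, -0.0, 0.989], [-0.0, -1.0, -0.0]]
wrist_force: [-0.3, -0.8, -1.5]
finger_gap: 24.7
```

```bash
python3 wb.py 150 225 pics/w25.png; python3 look.py pics/z25.png
```

```text
27.3 [475.42239479 291.3361523  155.33869125] [-0.3138978  -0.7771031  -1.46878592] bulb [468.16521674 293.43307465  64.97859733] 0.8195831218278191 176
bulb in tool [-7.4804454  90.36064848  1.0032112 ]
27.35 [475.41534007 291.34255849 155.38126231] [-0.11311882  0.26456184 -1.61291876] [ 0.01397154 -0.00352785 -0.02764787] 24.55769978817167
```

View pics/z25.png

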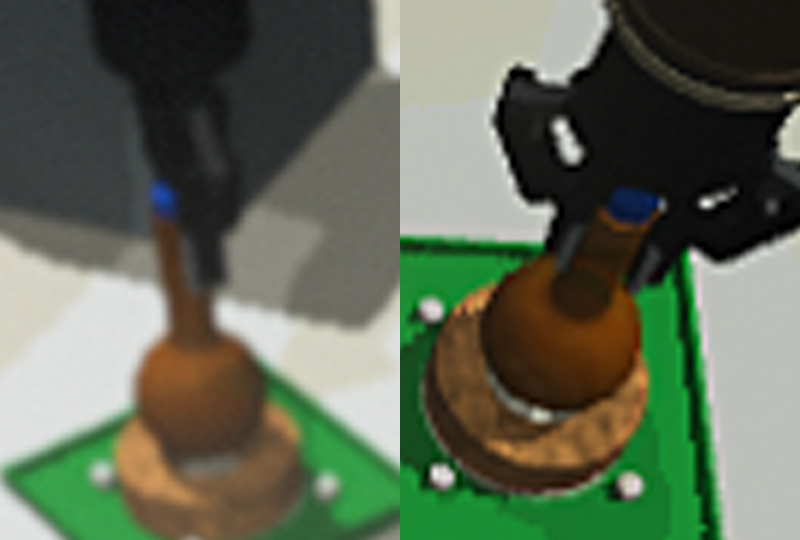

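Nearly in; lowering in millimetres while watching the force.

jog_arm --pt "0 0.1 0 0" --pt "0 0.1 0 0" --pt "0 0.1 0 0" --pt "0 0 0 0"

```text
time_s: 27.85
tcp_pos: [475.3, 291.3, 152.2]
tcp_rot: [[0.989, -0.0, 0.148], [-0.148, -0.0, 0.989], [-0.0, -1.0, -0.0]]
wrist_force: [-0.6, 0.1, -1.8]
finger_gap: 24.3
```

jog_arm --pt "0 0.1 0 0" --pt "0 0.1 0 0" --pt "0 0 0 0"

```text
time_s: 28.15
tcp_pos: [475.3, 291.3, 150.3]
tcp_rot: [[0.989, -0.0, 0.148], [-0.148, -0.0, 0.989], [-0.0, -1.0, -0.0]]
wrist_force: [-1.1, 0.5, -0.8]
finger_gap: 24.8
```

jog_arm --pt "0 0.1 0 0" --pt "0 0 0 0" --pt "0 0 0 0"

```text
time_s: 28.45
tcp_pos: [475.4, 291.4, 149.4]
tcp_rot: [[0.989, -0.0, 0.148], [-0.148, -0.0, 0.989], [-0.0, -1.0, -0.0]]
wrist_force: [-0.8, 0.7, -0.2]
finger_gap: 24.6
```

jog_arm --pt "0 0.1 0 0" --pt "0 0 0 0"

```text
time_s: 28.65
tcp_pos: [475.3, 291.3, 148.3]
tcp_rot: [[0.989, -0.0, 0.148], [-0.148, -0.0, 0.989], [-0.0, -1.0, -0.0]]
wrist_force: [0.5, 0.5, -1.2]
finger_gap: 24.5
```

jog_arm --pt "0 0.1 0 0" --pt "0 0 0 0"

```text
time_s: 28.85
tcp_pos: [475.3, 291.3, 147.3]
tcp_rot: [[0.989, -0.0, 0.148], [-0.148, -0.0, 0.989], [-0.0, -1.0, -0.0]]
wrist_force: [-0.5, -0.5, -1.8]
finger_gap: 24.6
```

```bash
python3 wb.py 150 225 pics/w26.png; python3 look.py pics/z26.png
```

```text
28.85 [475.33178992 291.32683982 147.29386557] [-0.53887788 -0.50096403 -1.84364733] bulb [468.19292766 293.41302701  57.10536215] 0.8731049448939546 176
bulb in tool [-7.3577987  90.18932663  1.01481099]
28.9 [475.37159942 291.31846711 147.32459469] [0.43260204 0.82335702 0.2316562 ] [ 0.0171176  -0.02890428  0.00316681] 24.293802306694435
```

View pics/z26.png

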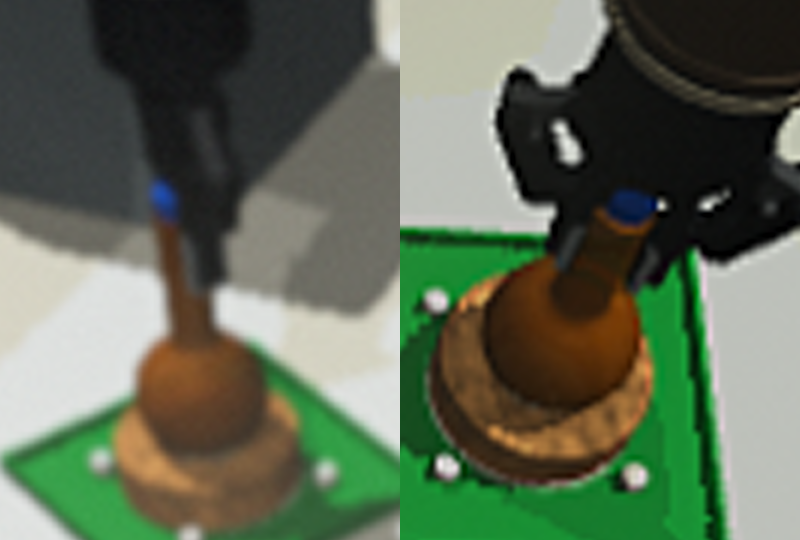

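jog_arm --pt "0 0.1 0 0" --pt "0 0 0 0"

```text
time_s: 29.2
tcp_pos: [475.4, 291.3, 146.3]
tcp_rot: [[0.989, -0.0, 0.148], [-0.148, -0.0, 0.989], [-0.0, -1.0, -0.0]]
wrist_force: [-0.9, -0.1, -1.5]
finger_gap: 24.3
```

jog_arm --pt "0 0.1 0 0" --pt "0 0 0 0"

```text
time_s: 29.4
tcp_pos: [475.4, 291.3, 145.3]
tcp_rot: [[0.989, -0.0, 0.148], [-0.148, -0.0, 0.989], [-0.0, -1.0, -0.0]]
wrist_force: [0.4, 1.2, -1.5]
finger_gap: 24.5
```

jog_arm --pt "0 0.1 0 0" --pt "0 0 0 0"

```text
time_s: 29.6
tcp_pos: [475.6, 291.5, 144.7]
tcp_rot: [[0.989, 0.001, 0.148], [-0.148, 0.0, 0.989], [0.0, -1.0, 0.0]]
wrist_force: [-1.7, -0.7, 5.4]
finger_gap: 24.7
```

jog_arm --pt "0 0 0 0" --pt "0 0 0 0" --pt "0 0 0 0"

```text
time_s: 29.9
tcp_pos: [475.6, 291.5, 144.7]
tcp_rot: [[0.989, 0.0, 0.148], [-0.148, 0.0, 0.989], [0.0, -1.0, 0.0]]
wrist_force: [-1.3, 0.3, 5.3]
finger_gap: 24.5
```

```bash
python3 - <<'E'
from h import *
s=manip.state();print(s['wrist_force'],s['tcp_pos'])
X=np.array([468.7,293.2,61]);a=np.linspace(0,2*np.pi,100)
o=[]
for n in('side','scene'):
    j=manip.camera_info(n);im=manip.camera(n)[:,:,::-1];big=cv2.resize(im,None,fx=6,fy=6,interpolation=cv2.INTER_CUBIC)
    def pl(P,c): cv2.polylines(big,[(proj(j,P)*6+3).astype(int).reshape(-1,1,2)],False,c,1)
    pl([X+[0,0,q] for q in(36,125)],(0,255,0))
    for d in((13,0),(-13,0),(0,13),(0,-13)): pl([X+[d[0],d[1],q] for q in(36,112)],(0,255,255))
    for z in(6,36): pl(np.c_[X[0]+50*np.cos(a),X[1]+50*np.sin(a),0*a+z],(255,0,255))
    p=(proj(j,[X+[0,0,60]])[0]*6).astype(int);y=max(p[1]-230,0);x=p[0]-200;o.append(big[y:y+500,x:x+400])
cv2.imwrite('pics/z27.png',np.hstack(o))
E
```

```text
[-1.31740903  0.26348346  5.31697725] [475.58379074 291.48542903 144.71715212]
```

View pics/z27.png

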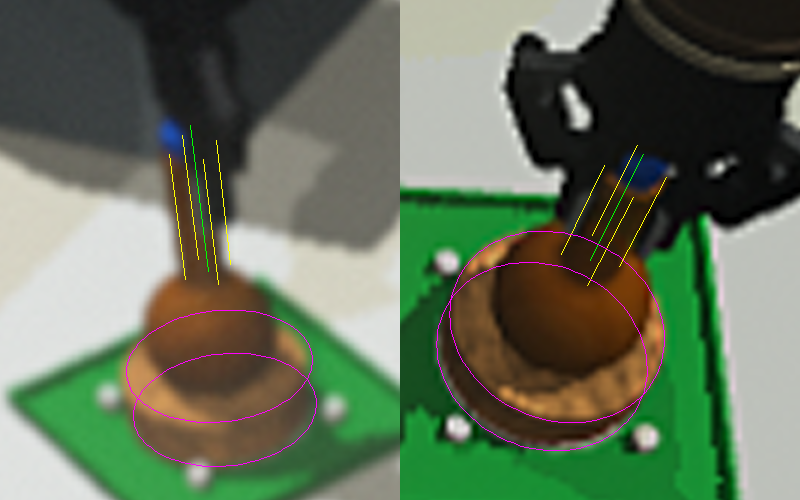

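jog_arm --pt "0 -0.05 0 0" --pt "0 0 0 0" --pt "0 0 0 0"

```text
time_s: 30.3
tcp_pos: [475.5, 291.4, 144.9]
tcp_rot: [[0.989, 0.0, 0.148], [-0.148, 0.0, 0.989], [0.0, -1.0, 0.0]]
wrist_force: [-0.6, 1.6, 1.2]
finger_gap: 24.8
```

jog_arm --pt "0 0 0 0" --pt "0 0 0 0" --pt "0 0 0 0" --pt "0 0 0 0" --fingers 0.36

```text
time_s: 30.7
tcp_pos: [475.4, 291.3, 144.9]
tcp_rot: [[0.989, -0.0, 0.148], [-0.148, -0.0, 0.989], [-0.0, -1.0, -0.0]]
wrist_force: [-0.6, -0.7, -0.6]
finger_gap: 30.8
```

```bash
python3 look.py pics/z28.png
```

```text
30.7 [475.40251675 291.33853791 144.85982303] [-0.64177819 -0.74057499 -0.62519669] [ 0.05480414  0.02337192 -0.01138401] 30.801279694129594
```

View pics/z28.png

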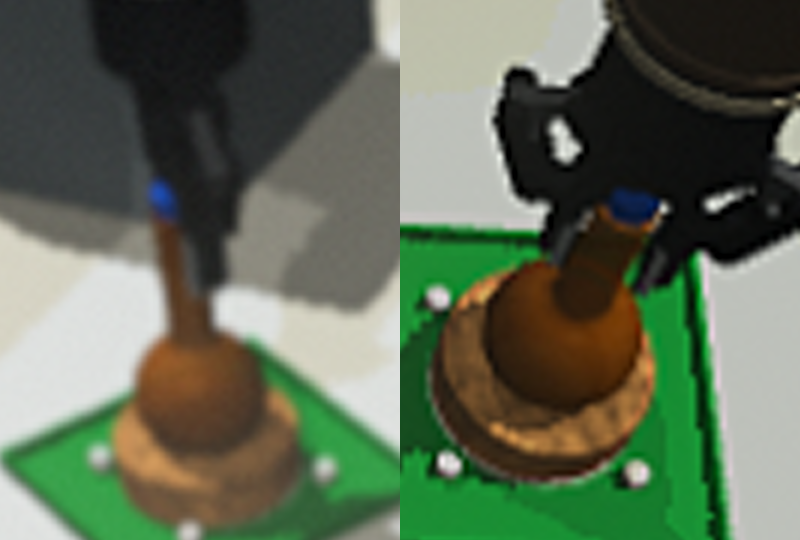

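Standing steady. Open further, then straight up.

jog_arm --pt "0 0 0 0" --pt "0 0 0 0" --pt "0 0 0 0" --pt "0 0 0 0" --pt "0 -0.5 0 0" --pt "0 -1 0 0" --pt "0 -2 0 0" --pt "0 -3 0 0" --pt "0 -3 0 0" --pt "0 -3 0 0" --pt "0 0 0 0" --pt "0 0 0 0" --fingers 0.6

```text
time_s: 32.0
tcp_pos: [475.7, 291.5, 271.1]
tcp_rot: [[0.989, 0.002, 0.148], [-0.148, 0.001, 0.989], [0.002, -1.0, 0.001]]
wrist_force: [-0.3, -0.2, 0.0]
finger_gap: 51.3
```

```bash
python3 - <<'E'
from h import *
s=manip.state();print(s['time_s'],s['tcp_pos'],s['finger_gap'])
X=np.array([468.7,293.2,61]);a=np.linspace(0,2*np.pi,100)
o=[]
for n in('side','scene'):
    j=manip.camera_info(n);im=manip.camera(n)[:,:,::-1];cv2.imwrite(f'pics/f_{n}.png',im);big=cv2.resize(im,None,fx=6,fy=6,interpolation=cv2.INTER_CUBIC)
    def pl(P,c): cv2.polylines(big,[(proj(j,P)*6+3).astype(int).reshape(-1,1,2)],False,c,1)
    for d in((13,0),(-13,0),(0,13),(0,-13)): pl([X+[d[0],d[1],q] for q in(36,112)],(0,255,255))
    for z in(6,36): pl(np.c_[X[0]+50*np.cos(a),X[1]+50*np.sin(a),0*a+z],(255,0,255))
    p=(proj(j,[X+[0,0,60]])[0]*6).astype(int);y=max(p[1]-230,0);x=p[0]-200;o.append(big[y:y+500,x:x+400])
cv2.imwrite('pics/z29.png',np.hstack(o))
E
```

```text
32.0 [475.66344561 291.52267013 271.09257556] 51.26273341229601
```

View pics/z29.png

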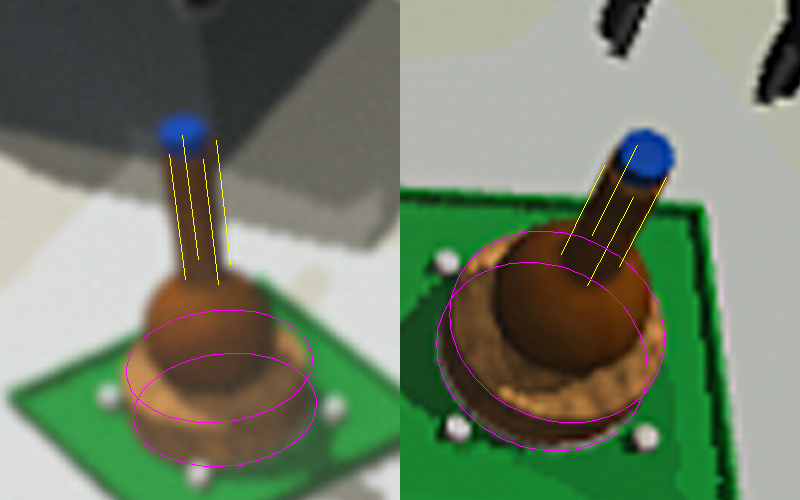

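View pics/f_scene.png

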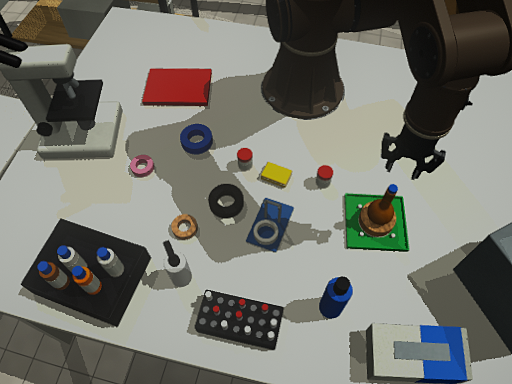

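```bash
python3 -c "
from workcell import manip
print(manip.sign_off(), manip.state()['time_s'])"
```

```text
the job is handed in; nothing more can be done
the job is handed in; nothing more can be done
```

The job is handed in at about 32 s of the 64 s allowed. The larger cork ring lies on the marked place between the four studs, and the amber flask stands upright in it. `sign_off` gave no verdict.

**Ring:** I pinched it by its wall and set it down flat. The wrist camera put its centre about 1.5 mm from the marked centre.

**Flask:** I gripped the neck from the two sides. The gripper can only turn about the vertical, so the flask had to be turned within the grip.
- Swinging the neck upright while the bulb sat in the cradle seat worked only partly. The bulb rode about 6 mm up the seat rim, and when I pressed it back down the force reached 63 N, so I stopped (the limit is 120 N).
- I lifted it straight out and pushed the bulb lightly (5–7 N) against the robot-side posts of the cradle's fork, in two goes, until the neck was upright. The cradle is fixed to the bench.
- I lowered it into the ring in 1 mm steps until about 5 N of contact, eased to about 1 N, opened the fingers in two stages and withdrew upwards.

**Last checks:** After I let go, drawn reference lines from the side and scene cameras showed the neck vertical to within about 2°. The ring's outline matched the marked place to about 1–2 mm. The other things on the bench appeared unmoved in the last picture; I did not measure them.

**Disagreements:**
- The wrist camera put the bulb 6–10 mm lower than it was, so I relied on contact force for the final height.
- Above the tray, the side and scene cameras disagreed by 6–7 mm on the bulb's position, probably because the cork blended into the colour mask. I used the wrist view and the earlier measurement in free space instead.

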